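# Pull the seedling enclosure's draught flap shut with the hook pole

### The arm

A 7-joint arm with a two-finger parallel gripper is mounted at the origin on the work surface. World frame = base frame: x ahead of the robot, y to its left, z up, the work surface at z = 0. Lengths are in m, angles in rad, forces in N, time in s.
With the tool pointing down it reaches from about 0.4 to 0.85 m from the base axis. Payload 4.4 kg.
Tool frame: the origin (TCP) lies midway between the tips of the shut fingers; the grasp point (between the pads) lies 19 mm behind it; z points along the fingers, y is the direction in which the jaws open and shut (so a half turn about z gives the same grasp; the last joint's range is limited). The gripper opens to 94 mm and grips with 3 to 60 N. Pads are 16 mm wide; open, the fingers measure 119 mm over their backs; the gripper's body (75 mm by 177 mm) begins 78 mm behind the grasp point.
Start: joints at [-1.254, 0.628, 0.038, 1.517, -0.027, 0.996, -0.02], TCP at [0.243, 0.603, 0.205] pointing down, gripper open.
Joint ranges: [-3.06, 3.06], [-0.37, 2.12], [-1.25, 1.32], [0.18, 2.47], [-1.1, 4.24], [0.23, 1.98], [-2.94, 2.94]. Speed limits (rad/s): [2.57, 2.57, 3.14, 3.14, 3.14, 3.14, 3.14].

### API

Orientations are given as a unit quaternion [w, x, y, z].
In Python, from rig import robot gives the robot as it stands.
- The arm moves only by the tool jog_arm, never from a script. Its argument "deltas" is a list that holds one entry, the list of rows, each a list of 7 numbers: the turn, a rotation vector about the tool's x, y, z in rad, then the shift along the tool's x, y, z in mm, then the closure, from 0 (fully open) to 1 (shut). In form: [[[rx, ry, rz, tx, ty, tz, fingers], ...]]. A call has 1 to 10 rows; each row is the pose to reach, as a shift and turn from the pose measured when the call began, along the tool's axes at that moment; what a row does not reach only later rows make up. A row lasts 1/12 s, in which the tool goes at most 41.7 mm and 7.16 degrees, less where a joint would pass 70% of its speed; a pose out of reach is approached as far as the arm can. A call with a gripper value outside its range is refused whole. The fingers move at their own pace and stop on an object; the grip force is fixed at half the most. Time passes only in rows, so rows that repeat a pose let the fingers close. It gives the time, the measured TCP pose, the force and the opening at its end, in the units of the state.
- robot.get_obs(): the state, without advancing time (a new reading comes with each control period).
- robot.get_image(name): name is "scene" or "top" or "wrist"; returns (picture, depth): 400x640x3 uint8, red, green, blue; 400x640 float32, m along the optical axis (not along the pixel's ray), 0 where there is no reading.
- robot.camera_info(name): a dict with "fx", "fy", "cx", "cy" (pixels), "dist_coeffs" ([k1, k2, p1, p2, k3] as OpenCV has them; the pictures are not rectified), "pose" (4x4, takes a point from camera to world coordinates). Camera axes: x right, y down, z forward; pixel columns grow to the right and rows downward; lengths in m; the calibration is good to about 2 mm. A picture is of the moment at which its call begins: read the wrist's pose just before it. camera_info takes no time and is no camera call; for the wrist camera it gives the pose at the moment of the call.
- robot.hand_in(): hands the job in, once; it reports no verdict.
The state is a dict: "time_s": time; "qpos": joint angles; "joint_vel": joint speeds; "joint_efforts": joint torques, N m; "position": TCP position; "tcp_rot": TCP orientation; "contact_force": force on the tool from outside, world axes, zero at the start; "moment": the same for the moment, N m; "gripper_width": finger opening in m.
Only numpy, scipy, OpenCV 4.12 (cv2) and the standard library are available. Lean on these libraries where they do the work, as an engineer would, in place of code of your own. Each camera call takes 0.05 s, during which the arm holds its last target.

### The job

Take the hook pole from its rest, hook it down into the ring eye on the seedling enclosure's open draught flap, and with the hook alone pull the flap gently up until its spring catch snaps and holds it fully shut; stop pulling as soon as it has snapped home. Then unhook the pole and lay it back in its rest; do not wrench the eye, and leave the pots, punnets and other things on the bench where they stand.

Things in the scene. Friction and masses are not known exactly. Their poses are not given: they have to be found in the camera images.
- enclosure: open-topped wooden box fixed on the bench, 280 (x) x 320 (y) x 165 mm tall, a grow lamp 440 mm up over its back edge; origin at the centre of its underside, z up. The flap is on its -y side, between two teal posts (20 mm thick, centred at x +-130, y -150 mm, 298 mm tall). Nothing stands over the flap
- flap (a joint): flap hinge, rad: 0 shut (upright, hard stop), growing as its top leans back to the enclosure's +y; stop 1.08, starts at 0.7 to 1.0. Stiff: stays where left, 1 to 3 N at the eye move it. From about 0.09 down a sprung roller catch adds 7 to 13 N (varies); by 0.04 it snaps over, the load drops and the flap goes to 0 and is held. Over 20 N from the pole, or over 15 N once shut, damages it
- flap_hinge (a point): middle of the flap's hinge axis: 168 mm above the bench, at x = 0, y = -150 mm of the enclosure; the axis runs along the enclosure's x and does not move
- panel: the flap: clear pane in a wooden frame, 206 mm wide, top edge 118 mm from the hinge, 8 mm thick, brass eye at its top middle; origin on the hinge axis, z up along the panel, y to its back (at joint 0 its axes are the enclosure's)
- eye (a point): centre of the brass ring eye (26 mm inside, 6 mm wire), at x 0, y -24, z 112 mm of the panel, 20 mm in front of the pane. At joint 0 its hole faces up and 25 deg to the front, at joint 0.44 straight up, at 1.0 up and 32 deg to the back; a vertical prong fits at every angle. With the flap far back there are 22 mm straight below the centre before the pane
- pole: hook pole, 0.14 to 0.24 kg: aluminium tube 14 mm thick, 430 mm long, orange cap at the -x end, black rubber sleeve 90 mm long, 22 x 22 mm square at the middle, and at the +x end the steel hook. Origin on the tube's axis at the sleeve's middle, near the centre of mass; x along the pole to the hook, z up as it lies in its rest
- hook: the pole's hook: steel rod 7 mm thick that runs on from the tube and bends straight down (-z) as a prong. Sprung: it is 210 mm ahead of the pole's origin at rest and under pull it draws out of the tube, 1.3 N per mm, up to 25 mm. Origin where prong and tube axis cross; axes as the pole's
- hook_tip (a point): lower end of the prong, 48.5 mm below the tube's axis
- rest: pole rest fixed on the bench: wooden base 240 x 80 x 12 mm, two teal V cradles at x +-95 mm reaching to 90 mm. Origin at the centre of its underside, x along the pole. The pole lies with its axis 75 mm above the bench along the rest's x, its origin within 10 mm of the rest's middle, prong hanging down at the +x end
- pot_clay: terracotta plant pot with one sprout, 86 mm across, 80 mm tall; origin at the centre of its underside; leave it alone
- pot_black: black plastic plant pot with one sprout, 86 mm across, 80 mm tall; origin at the centre of its underside; leave it alone
- label_jar: blue ceramic jar, 70 mm across, 90 mm tall; origin at the centre of its underside; leave it alone
- mister: white bottle with a green cap, 66 mm across, 190 mm tall; origin at the centre of its underside; leave it alone
- punnet_in: white punnet of seedlings, 130 x 90 x 50 mm (leaves to 75 mm), standing inside the enclosure behind the flap; origin at the centre of its underside; leave it alone
- punnet_out: white punnet of seedlings, 130 x 90 x 50 mm, standing on the bench; origin at the centre of its underside; leave it alone
- seed_tin: yellow tin, 60 mm across, 70 mm tall; origin at the centre of its underside; leave it alone

How it is judged:
By the outcome, as a careful person would: the job done as asked, in the order asked, and still so for the second after the job is handed in, with the robot touching nothing.
It also fails if it takes over 67 s, if anything falls off the work surface, if the arm or the gripper's body presses on something with over 40 N, if the wrist force passes 120 N, or if a joint passes its speed limit or range.

## Working session

There is one attempt and no reset: what is moved stays moved. The work goes in short steps, Python scripts to look and compute and a tool call to move; the robot and the scene stay as the last step left them, time stands still between calls to the robot, and variables do not carry over. Pictures are saved under pics/ and viewed, and the job is handed in when it is done.

Besides the shell and the picture viewer there is one more tool, called after "Call:" as name(argument=value, ...) on one line, values as JSON. jog_arm: Moves the arm, as the interface text tells. Its arguments: {"type":"object","properties":{"deltas":{"type":"array"}},"required":["deltas"]}

```bash
ls; mkdir -p pics
python3 - <<'E'
from rig import robot
import cv2,numpy as np
o=robot.get_obs();print(o)
for n in ["scene","top","wrist"]:
    i=robot.camera_info(n);print(n,i)
    p,d=robot.get_image(n);cv2.imwrite(f'pics/{n}0.png',p[:,:,::-1]);np.save(f'pics/{n}0_d.npy',d);np.save(f'pics/{n}0.npy',p)
E
```

```text
pics
{'time_s': 0.0, 'qpos': array([-1.25380515,  0.62932127,  0.03842961,  1.51834207, -0.02696263,
        0.99631083, -0.02003055]), 'joint_vel': array([-1.59413110e-04,  2.15047597e-06,  4.54133875e-04,  6.17630247e-04,
        4.68893337e-04, -2.91526147e-03,  7.47963714e-04]), 'joint_efforts': array([-7.06355831e-05, -5.49739087e+01,  1.14373270e+00, -1.86630589e+01,
       -5.21069742e-02,  2.36920186e-02,  1.83236821e-04]), 'position': array([0.24251246, 0.60235304, 0.20457833]), 'tcp_rot': array([-1.54151795e-04,  1.90228927e-01,  9.81739317e-01, -9.19087513e-04]), 'contact_force': array([-0.0763886 , -0.08131679,  0.11957182]), 'moment': array([-0.04785918,  0.01533225, -0.01162116]), 'gripper_width': 0.09402261150856922}
scene {'fx': 384.30895951374333, 'fy': 384.30895951374333, 'cx': 316.1602957424721, 'cy': 204.15503155470088, 'dist_coeffs': array([-0.04282071,  0.        ,  0.        ,  0.        ,  0.        ]), 'pose': array([[-0.37791878,  0.78939331, -0.48377226,  1.11460375],
       [ 0.92583718,  0.32318553, -0.19589955,  0.33471375],
       [ 0.0017064 , -0.52192
[... 385 characters left out ...]
     [-9.99755760e-01, -2.20657144e-02,  1.23503168e-03,
         8.84156244e-02],
       [ 1.14864374e-03, -1.07687972e-01, -9.94184078e-01,
         1.27264258e+00],
       [ 0.00000000e+00,  0.00000000e+00,  0.00000000e+00,
         1.00000000e+00]])}
wrist {'fx': 342.6119646695332, 'fy': 342.6119646695332, 'cx': 317.3156213761516, 'cy': 200.36494457500385, 'dist_coeffs': array([0.02583983, 0.        , 0.        , 0.        , 0.        ]), 'pose': array([[ 0.37400017,  0.888688  ,  0.26524991,  0.16498737],
       [ 0.92742743, -0.35791578, -0.10851109,  0.63399612],
       [-0.00149537,  0.28658321, -0.95805419,  0.38343824],
       [ 0.        ,  0.        ,  0.        ,  1.        ]])}
```

View pics/scene0.png

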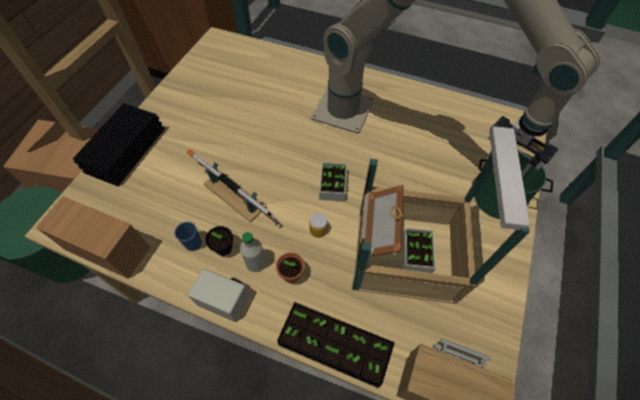

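View pics/top0.png

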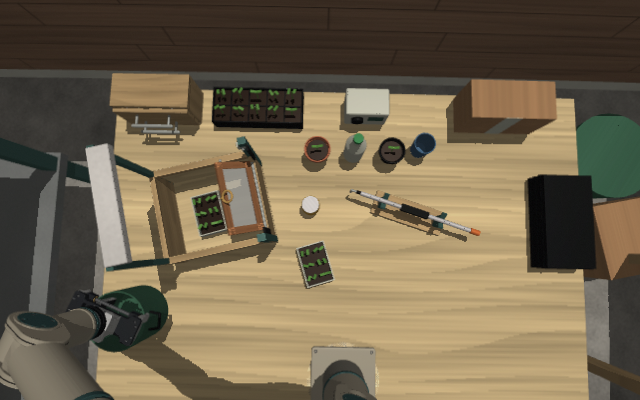

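View pics/wrist0.png

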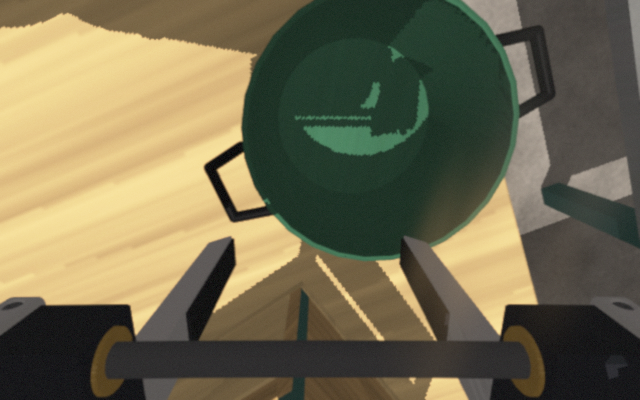

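```bash
cat > h.py <<'E'
import numpy as np,cv2
from scipy.spatial.transform import Rotation as R
from rig import robot
def px2ray(info,uv):
    K=np.array([[info['fx'],0,info['cx']],[0,info['fy'],info['cy']],[0,0,1]])
    p=cv2.undistortPoints(np.array(uv,float).reshape(-1,1,2),K,info['dist_coeffs']).reshape(-1,2)
    T=info['pose'];d=np.c_[p,np.ones(len(p))]@T[:3,:3].T
    return T[:3,3],d
def onz(info,uv,z):
    o,d=px2ray(info,uv); z=np.asarray(z,float); s=(z-o[2])/d[:,2]; return o+d*s[:,None]
def cloud(info,depth):
    h,w=depth.shape
    vv,uu=np.mgrid[0:h,0:w]
    o,d=px2ray(info,np.c_[uu.ravel(),vv.ravel()])
    return (o+d*depth.ravel()[:,None]).reshape(h,w,3)
def tri(infos,uvs):
    A=np.zeros((3,3));b=np.zeros(3)
    for i,uv in zip(infos,uvs):
        o,d=px2ray(i,[uv]);d=d[0]/np.linalg.norm(d[0]);M=np.eye(3)-np.outer(d,d);A+=M;b+=M@o
    return np.linalg.solve(A,b)
def toproj(info,P):
    T=np.linalg.inv(info['pose']);r,_=cv2.Rodrigues(T[:3,:3])
    K=np.array([[info['fx'],0,info['cx']],[0,info['fy'],info['cy']],[0,0,1]])
    return cv2.projectPoints(np.array(P,float).reshape(-1,1,3),r,T[:3,3],K,info['dist_coeffs'])[0].reshape(-1,2)
E
python3 - <<'E'
from h import *
t=np.load('pics/top0.npy');s=np.load('pics/scene0.npy')
def c(im,x0,y0,x1,y1,f,n): cv2.imwrite(n,cv2.resize(im[y0:y1,x0:x1,::-1],None,fx=f,fy=f,interpolation=cv2.INTER_CUBIC))
c(t,140,125,290,275,4,'pics/t_enc.png')
c(t,335,175,495,250,5,'pics/t_pole.png')
c(s,340,110,500,310,3,'pics/s_enc.png')
c(s,170,135,300,240,6,'pics/s_pole.png')
E
```

```text
(no output)
```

View pics/t_enc.png

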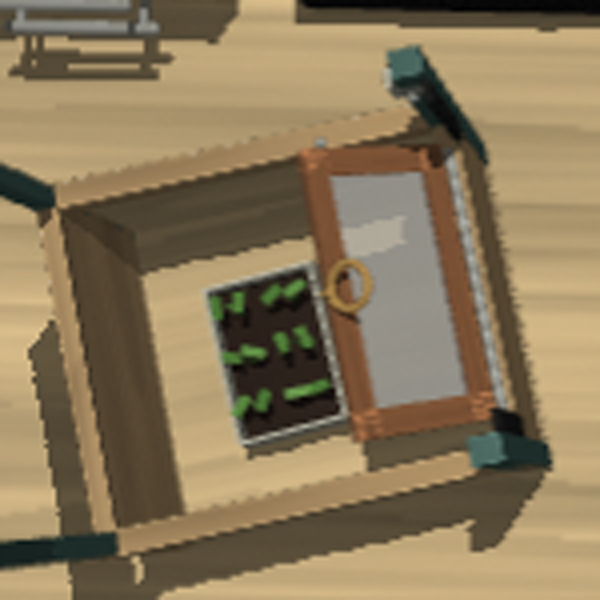

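View pics/t_pole.png

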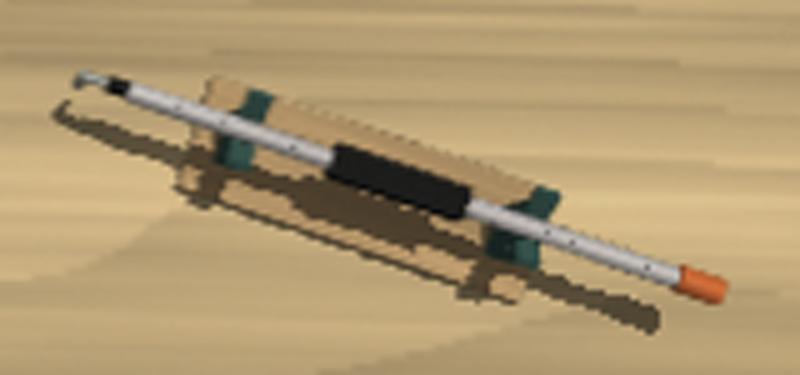

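View pics/s_enc.png

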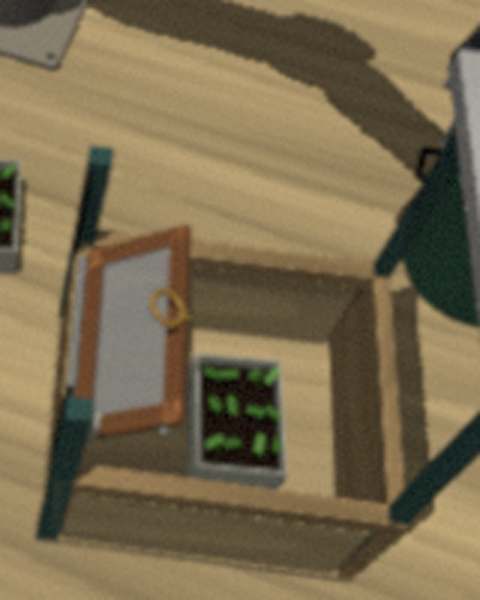

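View pics/s_pole.png

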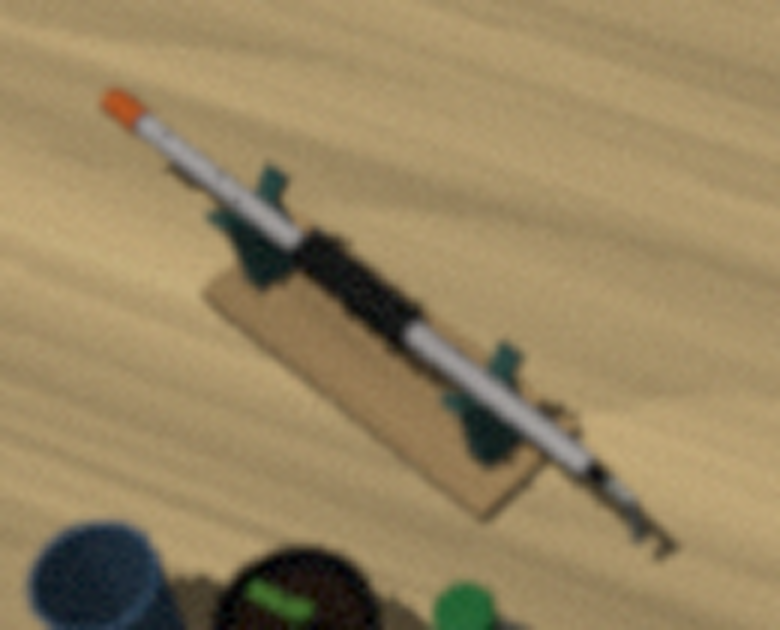

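Run:
```python
from h import *
it=robot.camera_info('top');isc=robot.camera_info('scene')
t=np.load('pics/top0.npy');s=np.load('pics/scene0.npy');dt=np.load('pics/top0_d.npy');ds=np.load('pics/scene0_d.npy')
ct=cloud(it,dt);cs=cloud(isc,ds)
T=lambda x,y:(140+x/4-.375,125+y/4-.375)
S=lambda x,y:(340+x/3-.33,110+y/3-.33)
for n,a,b in [('eye',T(349,287),S(168,307)),('postfar',T(405,62),S(79,406)),('postnear',T(487,447),S(100,156))]:
    P=tri([it,isc],[a,b]);print(n,P,toproj(it,P)-a,toproj(isc,P)-b)
# posts from depth clouds
for n,c,im in [('top',ct,t),('scene',cs,s)]:
    z=c[...,2]
    r=im.astype(int)
    teal=(r[...,1]>r[...,0]+15)&(r[...,2]>r[...,0]+5)
    m=(z>.285)&(z<.306)&teal&(c[...,1]>0.1)&(c[...,1]<.45)
    k,l,st,ce=cv2.connectedComponentsWithStats(m.astype(np.uint8))
    for i in range(1,k):
        if st[i,4]>5: P=c[l==i];print(n,st[i],ce[i],P.mean(0),P.std(0), onz(it if n=='top' else isc,[ce[i]],.298))
# eye from depth
hsv=cv2.cvtColor(t,cv2.COLOR_RGB2HSV)
for (u,v) in [(227,190),(222,197),(232,197),(227,202)]:
    print(u,v,t[v,u],ct[v,u])
# pole
for n,c,im,i_ in [('top',ct,t,it),('scene',cs,s,isc)]:
    h=cv2.cvtColor(im,cv2.COLOR_RGB2HSV)
    org=(h[...,0]<12)&(h[...,1]>180)&(h[...,2]>110)
    k,l,st,ce=cv2.connectedComponentsWithStats(org.astype(np.uint8))
    for i in range(1,k):
        if st[i,4]>8: print(n,'orange',st[i],onz(i_,[ce[i]],.075),c[l==i].mean(0))
    bl=(h[...,2]<60)&(c[...,2]>.06)&(c[...,2]<.11)&(np.abs(c[...,1]+.2)<.2)&(np.abs(c[...,0]-.53)<.1)
    k,l,st,ce=cv2.connectedComponentsWithStats(bl.astype(np.uint8))
    for i in range(1,k):
        if st[i,4]>8: print(n,'black',st[i],onz(i_,[ce[i]],.082),c[l==i].mean(0))
    # tube: bright low-sat
    w=(h[...,1]<50)&(h[...,2]>110)&(c[...,2]>.05)&(c[...,2]<.1)&(np.abs(c[...,1]+.2)<.25)&(np.abs(c[...,0]-.53)<.15)
    P=c[w];
    vv,uu=np.nonzero(w);Q=onz(i_,np.c_[uu,vv],.08)[:,:2]
    l=cv2.fitLine(Q.astype(np.float32),cv2.DIST_HUBER,0,.01,.01).ravel();print(n,'tube',len(P),l,np.degrees(np.arctan2(l[1],l[0])),P.mean(0),Q.min(0),Q.max(0))
```

```text
eye [0.55320811 0.3377411  0.25625748] [[ 0.13323406 -0.03399463]] [[ 0.13733892 -0.00434039]]
postfar [0.69737557 0.29709891 0.30000451] [[ 0.29261235 -0.07791141]] [[0.32691951 0.0016112 ]]
postnear [0.44714454 0.23439827 0.29785672] [[ 0.11547847 -0.03448044]] [[ 0.11057658 -0.00317658]]
top [237 137   9   8  56] [241.16071429 140.5       ] [0.69704194 0.29774906 0.29679282] [0.00551103 0.00595459 0.00243915] [[0.69670869 0.29749191 0.298     ]]
top [257 233  10   9  64] [261.3125  236.96875] [0.44555227 0.23488997 0.29718113] [0.00555792 0.00612614 0.00254484] [[0.44553292 0.23477105 0.298     ]]
scene [370 160   7   8  39] [372.97435897 162.84615385] [0.45100066 0.23526144 0.29758472] [0.00546803 0.00464864 0.00357049] [[0.45133024 0.23531099 0.298     ]]
scene [362 242   9  11  72] [365.56944444 246.80555556] [0.70128968 0.2967799  0.29729474] [0.0062857  0.00575479 0.00329153] [[0.70164586 0.29681799 0.298     ]]
227 190 [162 126  73] [0.56943922 0.33680006 0.26356016]
222 197 [172 134  74] [0.55181095 0.35266222 0.25050891]
232 197 [163 131  79] [0.55101335 0.32282928 0.26208
[... 578 characters left out ...]
.54145751 -0.21219391  0.07948359] [ 0.48196165 -0.38662558] [ 0.60693452 -0.01079726]
scene orange [188 151   5   4  14] [[ 0.47838413 -0.40975319  0.075     ]] [ 0.48387934 -0.40332429  0.08423761]
scene black [207 171   7   6  21] [[ 0.53568576 -0.2917857   0.082     ]] [ 0.53014359 -0.2977648   0.07181174]
scene black [218 174  22  20 162] [[ 0.54507402 -0.21287182  0.082     ]] [ 0.54670942 -0.21141449  0.08516351]
scene black [247 201   5   6  17] [[ 0.59284559 -0.11300162  0.082     ]] [ 0.58938795 -0.11594956  0.07495221]
scene tube 259 [ 0.30577493  0.95210385  0.5476326  -0.20005098] 72.195206 [ 0.54861458 -0.19910208  0.08181611] [ 0.4824051  -0.38987266] [ 0.60855866 -0.01108754]
```

```bash
cat >> h.py <<'E'
def Rdown(yaw):
    c,s=np.cos(np.radians(yaw)),np.sin(np.radians(yaw))
    return np.array([[c,s,0],[s,-c,0],[0,0,-1.]])
def cur():
    o=robot.get_obs();q=o['tcp_rot'];return o,np.array(o['position']),R.from_quat([q[1],q[2],q[3],q[0]]).as_matrix()
def plan(wps,f):
    """wps list of (pos,yaw,n)"""
    o,p,Rm=cur();print('t',o['time_s'],p.round(4),'yaw',np.degrees(np.arctan2(Rm[1,0],Rm[0,0])).round(2),'F',o['contact_force'].round(2),'w',round(o['gripper_width'],4))
    pr=np.zeros(6);rows=[]
    for pos,yaw,n in wps:
        rv=R.from_matrix(Rm.T@Rdown(yaw)).as_rotvec();sh=Rm.T@(np.array(pos)-p)*1000
        t=np.r_[rv,sh]
        for k in range(1,n+1):
            a=pr+(t-pr)*k/n; rows.append([round(x,3) for x in a[:3]]+[round(x,1) for x in a[3:]]+[f])
        pr=t
    print(str(rows).replace(' ',''))
E
python3 - <<'E'
from h import *
plan([((.19,.408,.30),148,7),((.26,.37,.34),130,3)],0)
E
```

```text
t 0.15 [0.2425 0.6025 0.2048] yaw 158.07 F [-0.01  0.26 -0.28] w 0.0938
[[np.float64(-0.0),np.float64(0.0),np.float64(0.025),np.float64(-3.4),np.float64(-28.6),np.float64(-13.6),0],[np.float64(-0.0),np.float64(0.0),np.float64(0.05),np.float64(-6.8),np.float64(-57.2),np.float64(-27.1),0],[np.float64(-0.001),np.float64(0.0),np.float64(0.075),np.float64(-10.2),np.float64(-85.8),np.float64(-40.7),0],[np.float64(-0.001),np.float64(0.0),np.float64(0.1),np.float64(-13.7),np.float64(-114.4),np.float64(-54.2),0],[np.float64(-0.001),np.float64(0.0),np.float64(0.126),np.float64(-17.1),np.float64(-143.0),np.float64(-67.8),0],[np.float64(-0.001),np.float64(0.0),np.float64(0.151),np.float64(-20.5),np.float64(-171.6),np.float64(-81.4),0],[np.float64(-0.001),np.float64(0.0),np.float64(0.176),np.float64(-23.9),np.float64(-200.2),np.float64(-94.9),0],[np.float64(-0.001),np.float64(0.0),np.float64(0.28),np.float64(-50.3),np.float64(-203.3),np.float64(-108.3),0],[np.float64(-0.001),np.float64(0.0),np.float64(0.385),np.float64(-76.7),np.float64(-206.3),np.float64(-121.6),0],[np.float64(-0.001),np.float64(0.0),np.float64(0.49),np.float64(-103.0),np.float64(-209.4),np.float64(-134.9),0]]
```

Call:
jog_arm(deltas=[[[0, 0, 0.03, -3, -29, -14, 0], [0, 0, 0.05, -7, -57, -27, 0], [0, 0, 0.08, -10, -86, -41, 0], [0, 0, 0.1, -14, -114, -54, 0], [0, 0, 0.13, -17, -143, -68, 0], [0, 0, 0.15, -20, -172, -81, 0], [0, 0, 0.18, -24, -200, -95, 0], [0, 0, 0.28, -50, -203, -108, 0], [0, 0, 0.38, -77, -206, -122, 0], [0, 0, 0.49, -103, -209, -135, 0]]])

```text
time_s: 0.98
position: [0.2605, 0.3694, 0.3411]
tcp_rot: [-0.0, 0.424, 0.905, -0.0]
contact_force: [-0.0, 1.0, -0.5]
gripper_width: 0.094
```

```bash
sed -i "s/rows.append(.*/rows.append([round(float(x),2) for x in a[:3]]+[int(round(x)) for x in a[3:]]+[f])/" h.py
python3 - <<'E'
from h import *
print(robot.get_obs()['qpos'].round(2))
plan([((.38,.20,.36),105,5),((.48,.02,.36),80,5)],0)
E
```

```text
[-1.18  0.2   0.2   1.84 -0.04  1.12 -0.27]
t 0.9833 [0.2605 0.3694 0.3411] yaw 129.78 F [-0.04  0.96 -0.5 ] w 0.094
[[-0.0,0.0,0.09,-41,-3,-4,0],[-0.0,0.0,0.17,-83,-7,-8,0],[-0.0,0.0,0.26,-124,-10,-11,0],[-0.0,0.0,0.35,-165,-13,-15,0],[-0.0,0.0,0.43,-207,-17,-19,0],[-0.0,0.0,0.52,-247,-24,-19,0],[-0.0,0.0,0.61,-288,-32,-19,0],[-0.0,0.0,0.69,-328,-40,-19,0],[-0.0,0.0,0.78,-368,-47,-19,0],[-0.0,0.0,0.87,-409,-55,-19,0]]
```

Call:
jog_arm(deltas=[[[0, 0, 0.09, -41, -3, -4, 0], [0, 0, 0.17, -82, -7, -8, 0], [0, 0, 0.26, -123, -10, -11, 0], [0, 0, 0.35, -164, -13, -15, 0], [0, 0, 0.43, -205, -17, -19, 0], [0, 0, 0.52, -246, -24, -19, 0], [0, 0, 0.61, -287, -32, -19, 0], [0, 0, 0.69, -328, -40, -19, 0], [0, 0, 0.78, -368, -47, -19, 0], [0, 0, 0.87, -408, -55, -19, 0]]])

```text
time_s: 1.82
position: [0.4798, 0.0188, 0.3603]
tcp_rot: [-0.0, 0.768, 0.641, -0.0]
contact_force: [0.4, 0.8, 0.2]
gripper_width: 0.0943
```

Run:
```python
from h import *
print(robot.get_obs()['qpos'].round(2))
plan([((.543,-.211,.22),72.2,9),((.543,-.211,.22),72.2,1)],0)
```

```text
[-0.57  0.26  0.62  1.74 -0.16  1.19 -0.09]
t 1.8167 [0.4798 0.0188 0.3603] yaw 79.69 F [0.39 0.84 0.16] w 0.0943
[[-0.0,0.0,0.01,-24,11,16,0],[-0.0,0.0,0.03,-48,23,31,0],[-0.0,0.0,0.04,-72,34,47,0],[-0.0,0.0,0.06,-95,46,62,0],[-0.0,0.0,0.07,-119,57,78,0],[-0.0,0.0,0.09,-143,69,94,0],[-0.0,0.0,0.1,-167,80,109,0],[-0.0,0.0,0.12,-191,92,125,0],[-0.0,0.0,0.13,-215,103,140,0],[-0.0,0.0,0.13,-215,103,140,0]]
```

Call:
jog_arm(deltas=[[[0, 0, 0.01, -24, 11, 16, 0], [0, 0, 0.03, -48, 23, 31, 0], [0, 0, 0.04, -72, 34, 47, 0], [0, 0, 0.06, -95, 46, 62, 0], [0, 0, 0.07, -119, 57, 78, 0], [0, 0, 0.09, -143, 69, 94, 0], [0, 0, 0.1, -167, 80, 109, 0], [0, 0, 0.12, -191, 92, 125, 0], [0, 0, 0.13, -215, 103, 140, 0], [0, 0, 0.13, -215, 103, 140, 0]]])

```text
time_s: 2.65
position: [0.5409, -0.2165, 0.2175]
tcp_rot: [0.0, 0.81, 0.587, -0.003]
contact_force: [-0.1, -0.6, 0.6]
gripper_width: 0.0941
```

Run:
```python
from h import *
print(robot.get_obs()['qpos'].round(2))
plan([((.543,-.211,.22),72.2,1)],0)
i=robot.camera_info('wrist');p,d=robot.get_image('wrist');cv2.imwrite('pics/w1.png',p[:,:,::-1])
np.save('pics/w1.npy',p)
P=cloud(i,d);z=P[...,2]
h=cv2.cvtColor(p,cv2.COLOR_RGB2HSV)
bl=(h[...,2]<60)&(z>.06)&(z<.1)
k,l,st,ce=cv2.connectedComponentsWithStats(bl.astype(np.uint8))
for j in range(1,k):
    if st[j,4]>60:
        Q=P[l==j]; vv,uu=np.nonzero(l==j);r=cv2.minAreaRect(Q[:,:2].astype(np.float32)*1000);print(st[j],Q.mean(0),r)
```

```text
[-0.04  0.58  0.6   1.71 -0.38  0.97  0.38]
t 2.65 [ 0.5409 -0.2165  0.2175] yaw 71.87 F [-0.11 -0.56  0.56] w 0.0941
[[-0.0,0.0,-0.01,6,0,-3,0]]
[ 456    0  111   90 7561] [ 0.73680858 -0.14575228  0.06865172] ((734.0567016601562, -147.50869750976562), (72.17965698242188, 85.32315063476562), 69.83612823486328)
[325  65  18  20 289] [ 0.58575244 -0.12310901  0.07907334] ((585.6580810546875, -123.40859985351562), (15.278498649597168, 14.027875900268555), 72.194580078125)
[508 109  50  68 969] [ 0.73517885 -0.23105857  0.07446312] ((739.1233520507812, -232.35475158691406), (60.74601745605469, 21.670948028564453), 53.733856201171875)
[ 536  112   65   69 1917] [ 0.77950628 -0.25516425  0.07486187] ((771.0526123046875, -248.282958984375), (61.949337005615234, 40.559051513671875), 78.43468475341797)
[ 305  137   24   95 2036] [ 0.54197541 -0.21008784  0.08531121] ((541.33837890625, -212.66526794433594), (90.59312438964844, 20.930564880371094), 72.25983428955078)
[625 235  15  71 775] [ 0.82545696 -0.40080271  0.06709232] ((824.6198120117188, -407.56463623046875), (78.20904541015625, 14.35178279876709), 80.44408416748047)
[294 256  17  24 116] [ 0.50017787 -0.28842341  0.0747081 ] ((498.93035888671875, -293.1338806152344), (15.110306739807129, 15.943814277648926), 70.71484375)
[325 256  17  23 242] [ 0.5289365  -0.30090697  0.07706458] ((529.0082397460938, -303.14093017578125), (14.77190113067627, 16.001728057861328), 71.65585327148438)
```

View pics/w1.png

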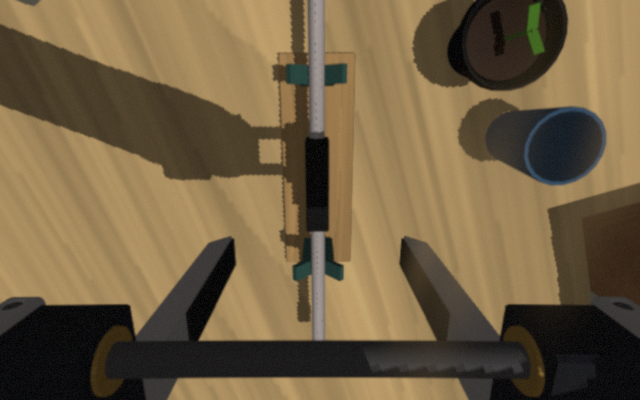

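Run:
```python
from h import *
plan([((.5413,-.2127,.18),72.3,3),((.5413,-.2127,.056),72.3,6),((.5413,-.2127,.056),72.3,1)],0)
```

```text
t 2.7 [ 0.5412 -0.2137  0.2186] yaw 71.99 F [-0.15  0.9   0.14] w 0.0943
[[-0.0,0.0,-0.0,0,0,13,0],[-0.0,0.0,-0.0,1,0,26,0],[-0.0,0.0,-0.01,1,0,39,0],[-0.0,0.0,-0.01,1,0,59,0],[-0.0,0.0,-0.01,1,0,80,0],[-0.0,0.0,-0.01,1,0,101,0],[-0.0,0.0,-0.01,1,0,121,0],[-0.0,0.0,-0.01,1,0,142,0],[-0.0,0.0,-0.01,1,0,163,0],[-0.0,0.0,-0.01,1,0,163,0]]
```

Call:
jog_arm(deltas=[[[0, 0, 0, 0, 0, 13, 0], [0, 0, 0, 1, 0, 26, 0], [0, 0, -0.005, 1, 0, 39, 0], [0, 0, -0.005, 1, 0, 59, 0], [0, 0, -0.005, 1, 0, 80, 0], [0, 0, -0.005, 1, 0, 101, 0], [0, 0, -0.005, 1, 0, 121, 0], [0, 0, -0.005, 1, 0, 142, 0], [0, 0, -0.005, 1, 0, 158, 0], [0, 0, -0.005, 1, 0, 162, 0]]])

```text
time_s: 3.53
position: [0.5399, -0.2103, 0.0548]
tcp_rot: [-0.003, 0.807, 0.591, -0.002]
contact_force: [-0.2, 0.2, 0.6]
gripper_width: 0.0941
```

Run:
```python
from h import *
plan([((.5413,-.2127,.056),72.3,1)],0)
```

```text
t 3.5333 [ 0.5399 -0.2103  0.0548] yaw 72.39 F [-0.2   0.16  0.58] w 0.0941
[[-0.01,0.0,0.0,-2,2,-1,0]]
```

Call:
jog_arm(deltas=[[[0, 0, 0, -2, 1, -1, 0], [0, 0, 0, -2, 1, -1, 0], [0, 0, 0, -2, 1, -1, 0.5], [0, 0, 0, -2, 1, -1, 1], [0, 0, 0, -2, 1, -1, 1], [0, 0, 0, -2, 1, -1, 1], [0, 0, 0, -2, 1, -1, 1], [0, 0, 0, -2, 1, -1, 1], [0, 0, 0, -2, 1, -1, 1], [0, 0, 0, -2, 1, -1, 1]]])

```text
time_s: 4.37
position: [0.5402, -0.2125, 0.0558]
tcp_rot: [-0.003, 0.807, 0.59, -0.002]
contact_force: [-0.4, -0.4, 0.5]
gripper_width: 0.0438
```

Run:
```python
from h import *
plan([((.5413,-.2127,.056),72.3,1)],1)
```

```text
t 4.3667 [ 0.5402 -0.2125  0.0558] yaw 72.39 F [-0.39 -0.39  0.54] w 0.0438
[[-0.01,0.0,0.0,0,1,0,1]]
```

Call:
jog_arm(deltas=[[[0, 0, 0, 0, 1, 0, 1], [0, 0, 0, 0, 1, 0, 1], [0, 0, 0, 0, 1, 0, 1], [0, 0, 0, 0, 1, 0, 1], [0, 0, 0, 0, 1, 0, 1], [0, 0, 0, 0, 1, 0, 1], [0, 0, 0, 0, 1, 0, 1]]])

```text
time_s: 4.95
position: [0.5413, -0.2129, 0.0557]
tcp_rot: [-0.003, 0.807, 0.59, -0.002]
contact_force: [0.6, -0.9, -1.6]
gripper_width: 0.0221
```

Run:
```python
from h import *
plan([((.5413,-.2127,.096),72.3,4),((.5413,-.2127,.33),72.3,6)],1)
```

```text
t 4.95 [ 0.5413 -0.2129  0.0557] yaw 72.38 F [ 0.56 -0.93 -1.59] w 0.0221
[[-0.0,0.0,0.0,0,0,-10,1],[-0.0,0.0,0.0,0,0,-20,1],[-0.01,0.0,0.0,0,0,-30,1],[-0.01,0.0,0.0,0,0,-40,1],[-0.01,0.0,0.0,0,-1,-79,1],[-0.01,0.0,0.0,0,-1,-118,1],[-0.01,0.0,0.0,0,-1,-157,1],[-0.01,0.0,0.0,0,-1,-196,1],[-0.01,0.0,0.0,0,-2,-235,1],[-0.01,0.0,0.0,0,-2,-274,1]]
```

Call:
jog_arm(deltas=[[[0, 0, 0, 0, 0, -8, 1], [0, 0, 0, 0, 0, -18, 1], [0, 0, 0, 0, 0, -30, 1], [0, 0, 0, 0, 0, -48, 1], [0, 0, 0, 0, 0, -78, 1], [0, 0, 0, 0, -1, -113, 1], [0, 0, 0, 0, -1, -150, 1], [0, 0, 0, 0, -1, -190, 1], [0, 0, 0, 0, -1, -230, 1], [0, 0, 0, 0, -2, -270, 1]]])

```text
time_s: 5.78
position: [0.5403, -0.2128, 0.3291]
tcp_rot: [-0.002, 0.807, 0.59, -0.002]
contact_force: [1.4, -0.8, -2.2]
gripper_width: 0.022
```

Run:
```python
from h import *
# hook target above eye: eye (.554,.338,.257), yaw 104
u=np.array([np.cos(np.radians(104)),np.sin(np.radians(104)),0])
eye=np.array([.554,.338,.257])
print(eye-.21*u)
plan([((.56,-.1,.365),82,4),(tuple((eye-.21*u)[:2]-.08*u[:2])+(.365,),104,6)],1)
p,d=robot.get_image('scene');cv2.imwrite('pics/s2.png',p[:,:,::-1])
```

```text
[0.6048036 0.1342379 0.257    ]
t 5.7833 [ 0.5403 -0.2128  0.3291] yaw 72.34 F [ 1.36 -0.75 -2.2 ] w 0.022
[[-0.0,0.0,-0.04,28,-4,-9,1],[-0.0,0.0,-0.08,57,-8,-18,1],[-0.0,0.0,-0.13,85,-12,-27,1],[-0.01,0.0,-0.17,113,-16,-36,1],[-0.01,-0.0,-0.23,142,-13,-36,1],[-0.01,-0.0,-0.3,170,-11,-36,1],[-0.01,-0.0,-0.36,198,-9,-36,1],[-0.01,-0.0,-0.42,226,-7,-36,1],[-0.01,-0.0,-0.49,254,-4,-36,1],[-0.01,-0.0,-0.55,282,-2,-36,1]]
```

View pics/s2.png

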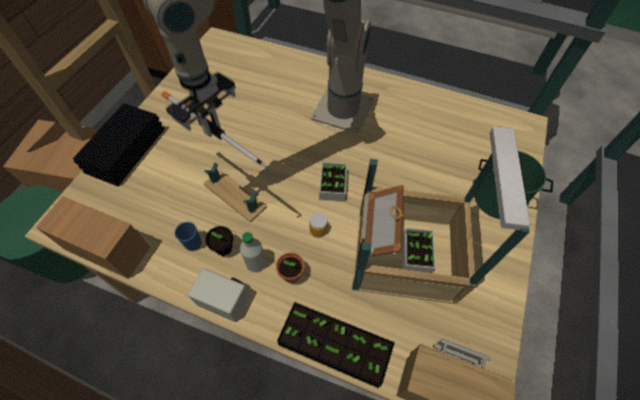

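Call:
jog_arm(deltas=[[[0, 0, -0.04, 28, -4, -9, 1], [0, 0, -0.08, 57, -8, -18, 1], [0, 0, -0.13, 85, -12, -27, 1], [0, 0, -0.17, 113, -16, -36, 1], [0, 0, -0.23, 142, -13, -36, 1], [0, 0, -0.3, 170, -11, -36, 1], [0, 0, -0.36, 198, -9, -36, 1], [0, 0, -0.42, 226, -7, -36, 1], [0, 0, -0.49, 254, -4, -36, 1], [0, 0, -0.55, 282, -2, -36, 1]]])

```text
time_s: 6.67
position: [0.6271, 0.055, 0.374]
tcp_rot: [0.004, 0.616, 0.788, 0.001]
contact_force: [-0.3, 1.0, -1.4]
gripper_width: 0.0219
```

Run:
```python
from h import *
print(robot.get_obs()['qpos'].round(2))
plan([((.6048-.015,.1342+.05,.365),104,1)],1)
def c(im,x0,y0,x1,y1,f,n): cv2.imwrite(n,cv2.resize(im[y0:y1,x0:x1,::-1],None,fx=f,fy=f,interpolation=cv2.INTER_CUBIC))
for n in ['scene','top']:
    p,d=robot.get_image(n);np.save(f'pics/{n}3.npy',p);np.save(f'pics/{n}3_d.npy',d)
    if n=='scene':c(p,320,130,480,270,5,'pics/s3.png')
    else: c(p,190,120,340,260,5,'pics/t3.png')
p,d=robot.get_image('wrist');cv2.imwrite('pics/w3.png',p[:,:,::-1])
```

```text
[-0.41  0.5   0.49  1.33 -0.23  1.35  0.31]
t 6.6667 [0.6271 0.055  0.374 ] yaw 104.0 F [-0.25  1.03 -1.41] w 0.0219
[[0.01,0.01,-0.0,134,-5,8,1]]
```

View pics/s3.png

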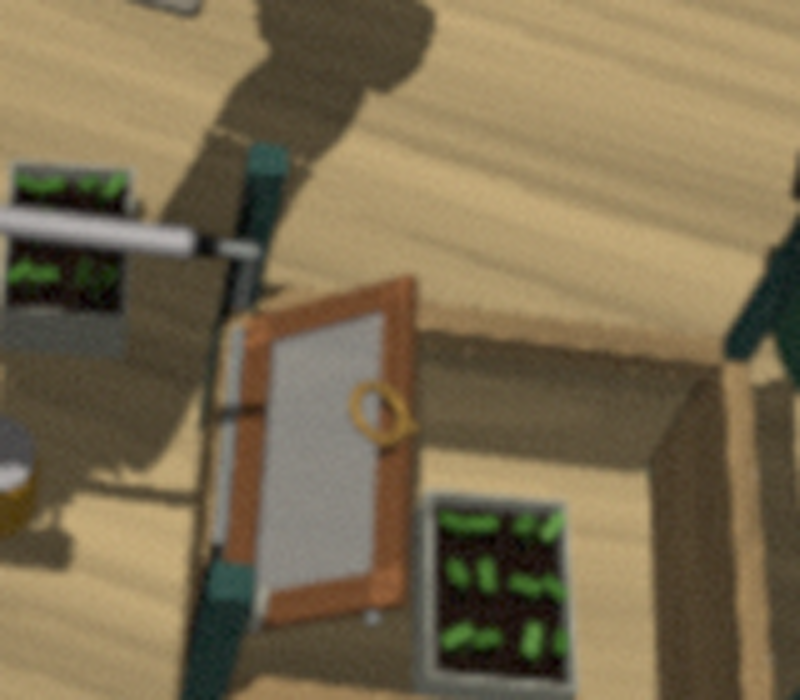

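View pics/t3.png

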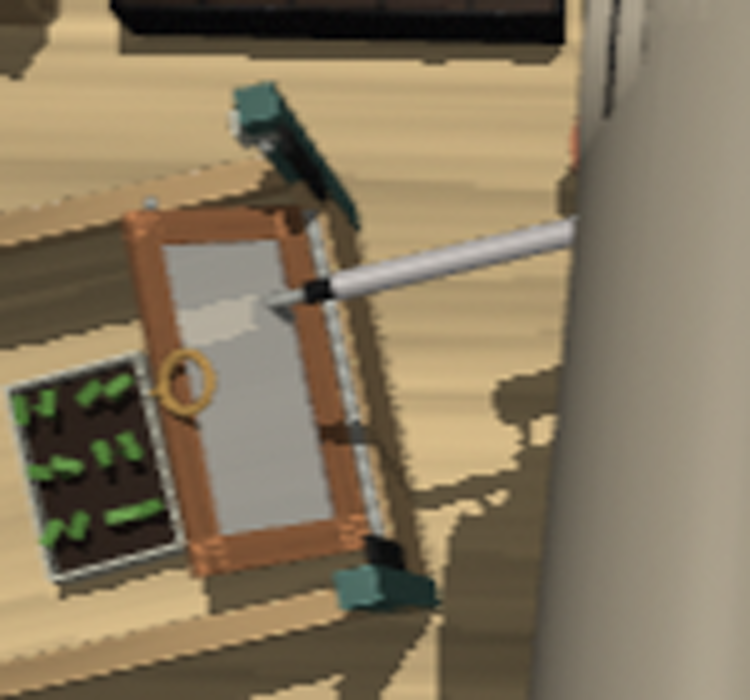

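View pics/w3.png

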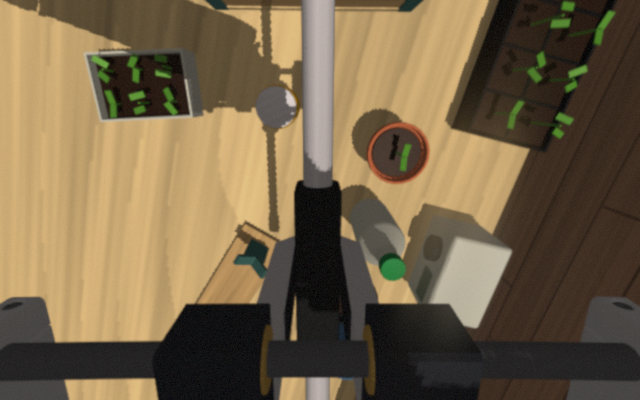

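Run:
```python
from h import *
it=robot.camera_info('top');isc=robot.camera_info('scene')
T=lambda x,y:(190+x/5-.4,120+y/5-.4)
S=lambda x,y:(320+x/5-.4,130+y/5-.4)
for n,a,b in [('eye',T(187,383),S(380,413)),('elbow',T(270,300),S(258,248)),('tip',T(291,318),S(238,320)),('ferrule',T(317,290),S(205,245))]:
    P=tri([it,isc],[a,b]);print(n,P,toproj(it,P)-a,toproj(isc,P)-b)
o,p,Rm=cur();print(p,Rm.round(4)); g=p-Rm[:,2]*.019
print('pred hook',g+.21*Rm[:,0], 'tip',g+.21*Rm[:,0]+.0485*Rm[:,2])
```

```text
eye [0.55370037 0.33762729 0.25591119] [[ 0.08978411 -0.02288388]] [[ 0.0925798 -0.0028798]]
elbow [0.57707359 0.2619592  0.39921719] [[ 1.71734288 -0.48468892]] [[ 1.74357393 -0.05483277]]
tip [0.57891287 0.26167223 0.33916059] [[ 2.28121784 -0.66848716]] [[ 2.35058031 -0.06349223]]
ferrule [0.58310159 0.23923157 0.39735144] [[ 2.3042485 -0.6865973]] [[ 2.35069693 -0.0551775 ]]
[0.62706509 0.05692944 0.37294372] [[-0.2434  0.9699  0.0065]
 [ 0.9699  0.2434 -0.0026]
 [-0.0041  0.0057 -1.    ]]
pred hook [0.57583079 0.2606618  0.39108673] tip [0.57614823 0.26053752 0.34258793]
```

Run:
```python
from h import *
plan([((.604,.134,.325),104,7),((.604,.134,.325),104,3)],1)
```

```text
t 6.8167 [0.6271 0.0569 0.3729] yaw 104.09 F [ 0.34 -0.4  -2.49] w 0.0218
[[0.0,0.0,0.0,12,-1,7,1],[0.0,0.0,0.0,23,-1,14,1],[0.0,0.0,0.0,35,-2,20,1],[0.0,0.0,0.0,46,-2,27,1],[0.0,0.0,0.0,58,-3,34,1],[0.0,0.0,0.0,69,-3,41,1],[0.01,0.0,0.0,81,-4,48,1],[0.01,0.0,0.0,81,-4,48,1],[0.01,0.0,0.0,81,-4,48,1],[0.01,0.0,0.0,81,-4,48,1]]
```

Call:
jog_arm(deltas=[[[0, 0, 0, 12, -1, 7, 1], [0, 0, 0, 23, -1, 14, 1], [0, 0, 0, 35, -2, 20, 1], [0, 0, 0, 46, -2, 27, 1], [0, 0, 0, 58, -3, 34, 1], [0, 0, 0, 69, -3, 41, 1], [0.005, 0.004, 0, 81, -4, 48, 1], [0.005, 0.004, 0, 81, -4, 48, 1], [0.005, 0.004, 0, 81, -4, 48, 1], [0.005, 0.004, 0, 81, -4, 48, 1]]])

```text
time_s: 7.65
position: [0.6042, 0.1336, 0.3248]
tcp_rot: [0.001, 0.615, 0.788, 0.0]
contact_force: [-0.2, -0.5, -1.1]
gripper_width: 0.0216
```

```bash
cat > look.py <<'E'
import sys
from h import *
tag=sys.argv[1]
o,p,Rm=cur();print(o['time_s'],p.round(4),Rm.round(4)[:,0],Rm.round(4)[:,2],'F',o['contact_force'].round(2),'M',o['moment'].round(2),o['gripper_width'])
g=p-Rm[:,2]*.019;print('pred hook',(g+.21*Rm[:,0]).round(4), 'tip',(g+.21*Rm[:,0]+.0485*Rm[:,2]).round(4))
def c(im,x0,y0,x1,y1,f,n): cv2.imwrite(n,cv2.resize(im[y0:y1,x0:x1,::-1],None,fx=f,fy=f,interpolation=cv2.INTER_CUBIC))
for n in ['scene','top']:
    im,d=robot.get_image(n);np.save(f'pics/{n}{tag}.npy',im);np.save(f'pics/{n}{tag}_d.npy',d)
    if n=='scene':c(im,350,155,430,235,7,f'pics/s{tag}.png')
    else: c(im,200,140,280,220,7,f'pics/t{tag}.png')
E
python3 look.py 4
```

```text
7.65 [0.6042 0.1336 0.3248] [-0.2427  0.9701 -0.0011] [ 1.5e-03 -8.0e-04 -1.0e+00] F [-0.23 -0.48 -1.07] M [-0.09  0.03  0.01] 0.02161446565079185
pred hook [0.5532 0.3374 0.3436] tip [0.5533 0.3373 0.2951]
```

View pics/s4.png

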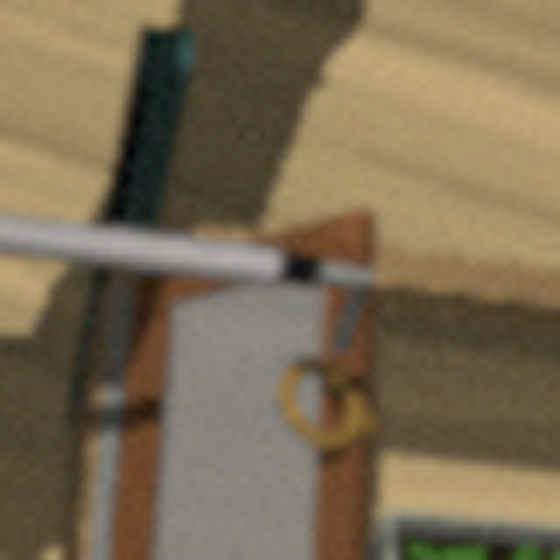

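View pics/t4.png

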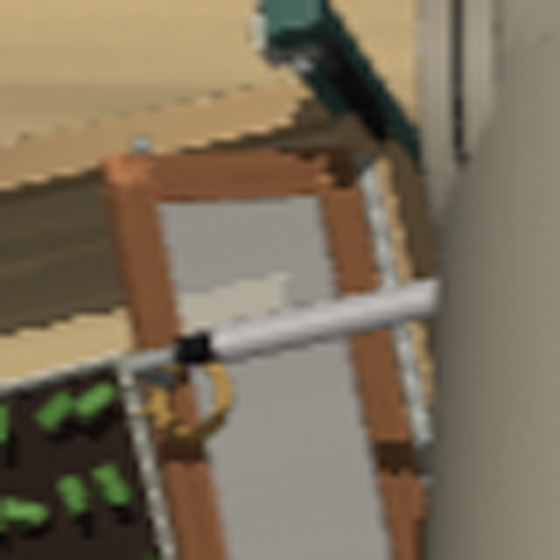

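Run:
```python
from h import *
it=robot.camera_info('top');isc=robot.camera_info('scene')
P=[[.5532,.3374,.3436],[.5533,.3373,.2951],[.5537,.3376,.256],[.5533,.3373,.256]]
print(((toproj(it,P)+.43-[200,140])*7).round(0));print(((toproj(isc,P)+.43-[350,155])*7).round(0))
T=lambda x,y:(200+x/7-.43,140+y/7-.43)
S=lambda x,y:(350+x/7-.43,155+y/7-.43)
for n,a,b in [('elbow',T(138,360),S(362,278)),('tip',T(170,383),S(343,347)),('ferrule',T(194,347),S(300,267)),('eye',T(188,402),S(325,405))]:
    P=tri([it,isc],[a,b]);print(n,P,(toproj(it,P)-a)*7,(toproj(isc,P)-b)*7)
```

```text
[[134. 366.]
 [168. 384.]
 [193. 396.]
 [193. 397.]]
[[367. 278.]
 [341. 349.]
 [323. 403.]
 [322. 402.]]
elbow [0.55514615 0.33579358 0.34517455] [[-0.45838283  0.11155259]] [[-0.46460685  0.02081975]]
tip [0.55331685 0.33705373 0.29629195] [[-1.88956066  0.4685163 ]] [[-1.93267832  0.06824293]]
ferrule [0.56013165 0.31491379 0.34729491] [[ 1.95107993 -0.4965034 ]] [[ 1.98211195 -0.07740258]]
eye [0.55197578 0.3392872  0.25307417] [[ 1.88954219 -0.48368635]] [[ 1.94775437 -0.06378024]]
```

Call:
jog_arm(deltas=[[[0, 0, 0, 0, 0, 6, 1], [0, 0, 0, 0, 0, 13, 1], [0, 0, 0, 0, 0, 20, 1], [0, 0, 0, 0, 0, 27, 1], [0, 0, 0, 0, 0, 33, 1], [0, 0, 0, 0, 0, 38, 1], [0, 0, 0, 0, 0, 38, 1]]])

```text
time_s: 8.33
position: [0.6036, 0.1332, 0.2856]
tcp_rot: [0.0, 0.616, 0.788, -0.001]
contact_force: [0.6, 0.2, -1.9]
gripper_width: 0.022
```

```bash
python3 look.py 5
```

```text
8.3333 [0.6036 0.1332 0.2856] [-2.419e-01  9.703e-01 -9.000e-04] [-5.e-04 -1.e-03 -1.e+00] F [ 0.57  0.21 -1.93] M [-0.07  0.07  0.02] 0.021960055311302903
pred hook [0.5529 0.337  0.3044] tip [0.5528 0.337  0.2559]
```

View pics/s5.png

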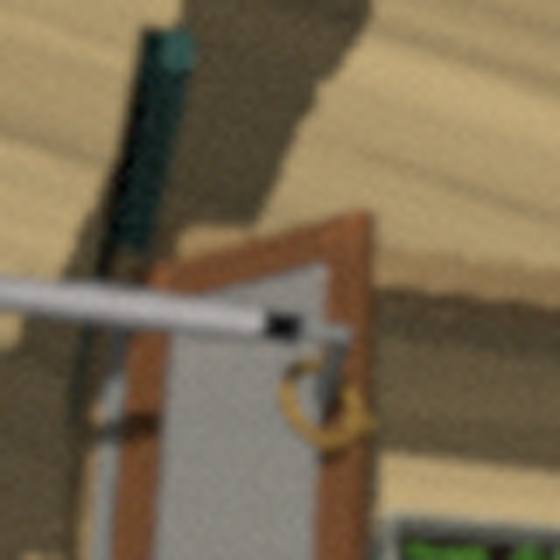

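View pics/t5.png

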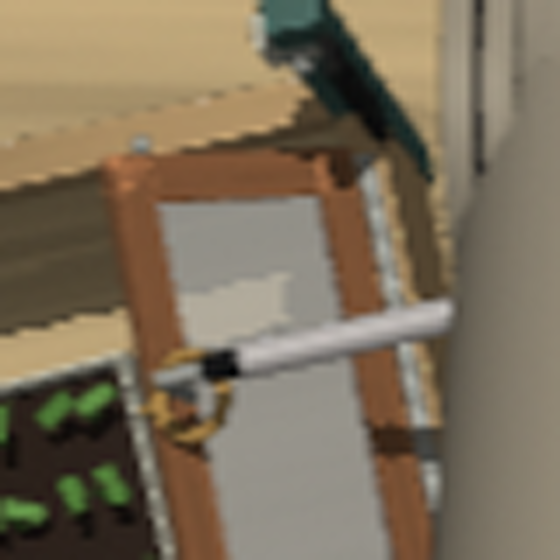

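Call:
jog_arm(deltas=[[[0, 0, 0, 0, 0, 4, 1], [0, 0, 0, 0, 0, 8, 1], [0, 0, 0, 0, 0, 12, 1], [0, 0, 0, 0, 0, 12, 1], [0, 0, 0, 0, 0, 12, 1]]])

```text
time_s: 8.85
position: [0.6043, 0.1333, 0.2746]
tcp_rot: [0.001, 0.616, 0.788, 0.0]
contact_force: [-0.3, -0.2, -1.1]
gripper_width: 0.0221
```

```bash
cat > arc.py <<'E'
from h import *
import sys
h=np.array([.5723,.2658]);u=np.array([-.2419,.9703])
def st():
    o,p,Rm=cur();g=p-Rm[:,2]*.019;k=g+.21*Rm[:,0];t=k+.0485*Rm[:,2]
    y=((k[:2]-h)@u)*1000;x=((k[:2]-h)@[u[1],-u[0]])*1000
    print('t',round(o['time_s'],2),p.round(4),'yaw',np.degrees(np.arctan2(Rm[1,0],Rm[0,0])).round(2),'hook y',y.round(1),'x',x.round(1),'tipz',(t[2]*1000).round(1),'Falong',(o['contact_force'][:2]@u).round(2),'Fz',o['contact_force'][2].round(2),'F',o['contact_force'].round(2),'w',round(o['gripper_width'],4))
    return y,x,t[2]*1000
if __name__=='__main__':
    y,x,z=st()
    d=float(sys.argv[1]);e=float(sys.argv[2])
    for th in map(float,sys.argv[3:]):
        Y=-24*np.cos(th)+112*np.sin(th)-8-e;Z=168+112*np.cos(th)+24*np.sin(th)-d
        print(th,'tx',round(Y-y,1),'tz',round(z-Z,1))
E
python3 arc.py 13 2 .91 .85 .8 .75 .7 .65 .6 .55 .5
```

```text
t 8.85 [0.6043 0.1333 0.2746] yaw 104.0 hook y 73.7 x -1.1 tipz 244.9 Falong -0.08 Fz -1.07 F [-0.31 -0.16 -1.07] w 0.0221
0.91 tx -10.0 tz 2.2
0.85 tx -15.4 tz -2.1
0.8 tx -20.1 tz -5.4
0.75 tx -24.9 tz -8.4
0.7 tx -29.9 tz -11.3
0.65 tx -35.0 tz -13.8
0.6 tx -40.2 tz -16.1
0.55 tx -45.6 tz -18.2
0.5 tx -51.0 tz -19.9
```

Call:
jog_arm(deltas=[[[0, 0, 0, -3, 0, 1, 1], [0, 0, 0, -6, 0, 1, 1], [0, 0, 0, -10, 0, 2, 1], [0, 0, 0, -13, 0, 0, 1], [0, 0, 0, -15, 0, -2, 1], [0, 0, 0, -18, 0, -4, 1], [0, 0, 0, -20, 0, -5, 1], [0, 0, 0, -20, 0, -5, 1]]])

```text
time_s: 9.52
position: [0.6093, 0.1132, 0.28]
tcp_rot: [0.001, 0.616, 0.788, 0.0]
contact_force: [-1.5, 2.2, -0.9]
gripper_width: 0.0218
```

```bash
python3 arc.py 14 2 .8 .75 .7 .65 .6 .55 .5; python3 look.py 6
```

```text
t 9.52 [0.6093 0.1132 0.28  ] yaw 103.97 hook y 53.0 x -0.9 tipz 250.3 Falong 2.53 Fz -0.86 F [-1.54  2.22 -0.86] w 0.0218
0.8 tx 0.6 tz 1.0
0.75 tx -4.2 tz -2.0
0.7 tx -9.2 tz -4.8
0.65 tx -14.3 tz -7.4
0.6 tx -19.6 tz -9.7
0.55 tx -24.9 tz -11.7
0.5 tx -30.4 tz -13.5
9.5167 [0.6093 0.1132 0.28  ] [-0.2414  0.9704 -0.0012] [ 1.5e-03 -9.0e-04 -1.0e+00] F [-1.54  2.22 -0.86] M [0.51 0.22 0.05] 0.021811596451004795
pred hook [0.5586 0.317  0.2988] tip [0.5587 0.317  0.2503]
```

View pics/s6.png

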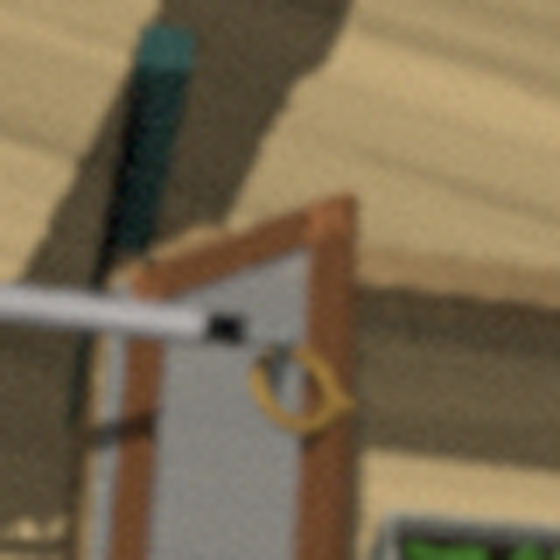

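View pics/t6.png

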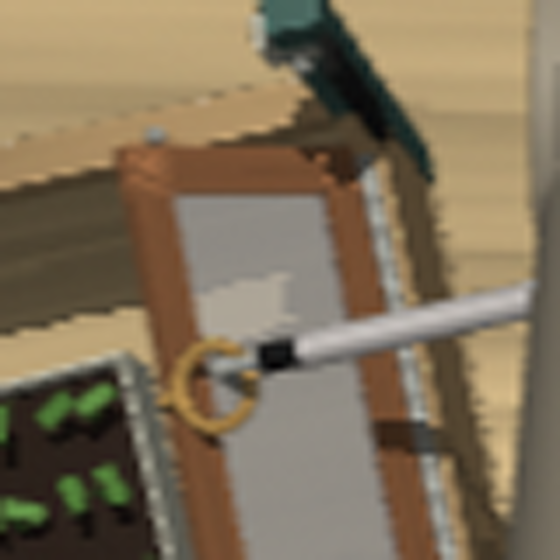

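Call:
jog_arm(deltas=[[[0, 0, 0, -4, 0, -1, 1], [0, 0, 0, -8, 0, -3, 1], [0, 0, 0, -12, 0, -5, 1], [0, 0, 0, -16, 0, -7, 1], [0, 0, 0, -20, 0, -9, 1], [0, 0, 0, -24, 0, -11, 1], [0, 0, 0, -27, 0, -12, 1], [0, 0, 0, -30, 0, -13, 1]]])

```text
time_s: 10.28
position: [0.6165, 0.0838, 0.2928]
tcp_rot: [0.001, 0.616, 0.788, -0.0]
contact_force: [0.7, 2.3, -2.6]
gripper_width: 0.0221
```

```bash
python3 arc.py 15 2 .5 .45 .4 .35 .3 .25 .2 .15 .12 .1
```

```text
t 10.28 [0.6165 0.0838 0.2928] yaw 103.96 hook y 22.7 x -1.0 tipz 263.0 Falong 2.1 Fz -2.57 F [ 0.66  2.33 -2.57] w 0.0221
0.5 tx -0.1 tz 0.3
0.45 tx -5.6 tz -1.2
0.4 tx -11.2 tz -2.5
0.35 tx -16.9 tz -3.4
0.3 tx -22.6 tz -4.0
0.25 tx -28.3 tz -4.4
0.2 tx -34.0 tz -4.5
0.15 tx -39.7 tz -4.3
0.12 tx -43.2 tz -4.0
0.1 tx -45.4 tz -3.8
```

Call:
jog_arm(deltas=[[[0, 0, 0, -4, 0, -1, 1], [0, 0, 0, -8, 0, -2, 1], [0, 0, 0, -12, 0, -2, 1], [0, 0, 0, -16, 0, -3, 1], [0, 0, 0, -20, 0, -4, 1], [0, 0, 0, -24, 0, -4, 1], [0, 0, 0, -28, 0, -4, 1], [0, 0, 0, -32, 0, -4, 1], [0, 0, 0, -34, 0, -4, 1], [0, 0, 0, -34, 0, -4, 1]]])

```text
time_s: 11.12
position: [0.6248, 0.0498, 0.2969]
tcp_rot: [0.001, 0.616, 0.788, -0.0]
contact_force: [-1.1, 1.4, -2.4]
gripper_width: 0.0217
```

```bash
python3 arc.py 15 2 .2 .15 .12 .1; python3 look.py 7
```

```text
t 11.12 [0.6248 0.0498 0.2969] yaw 103.91 hook y -12.2 x -1.0 tipz 267.0 Falong 1.67 Fz -2.41 F [-1.08  1.45 -2.41] w 0.0217
0.2 tx 0.9 tz -0.6
0.15 tx -4.8 tz -0.3
0.12 tx -8.2 tz -0.1
0.1 tx -10.5 tz 0.1
11.1167 [0.6248 0.0498 0.2969] [-0.2403  0.9707 -0.0021] [ 0.0013 -0.0018 -1.    ] F [-1.08  1.45 -2.41] M [0.13 0.08 0.03] 0.021744531692843478
pred hook [0.5743 0.2537 0.3155] tip [0.5744 0.2536 0.267 ]
```

View pics/s7.png

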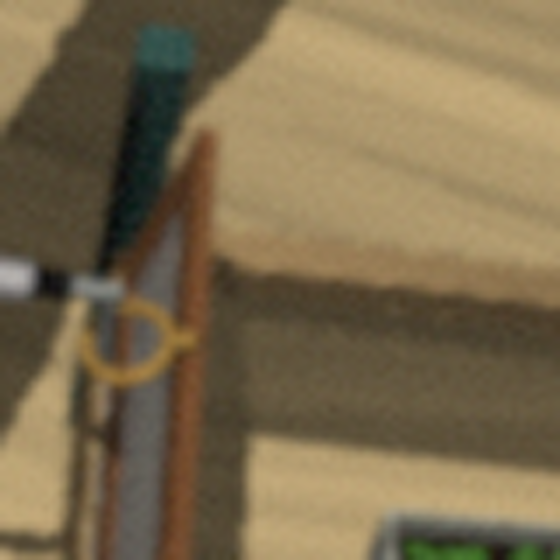

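View pics/t7.png

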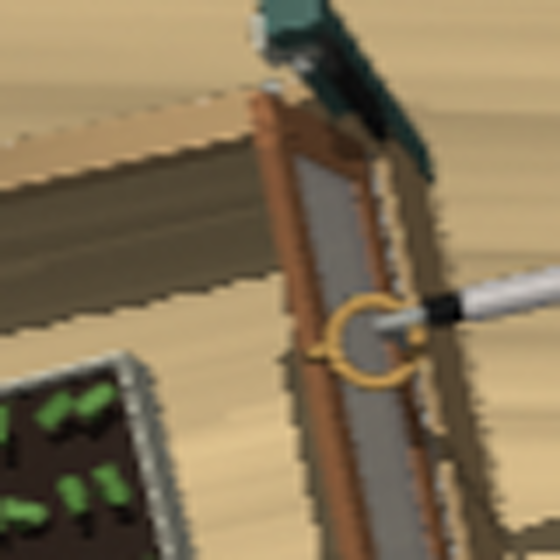

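Call:
jog_arm(deltas=[[[0, 0, 0, -3, 0, 0, 1], [0, 0, 0, -6, 0, 0, 1], [0, 0, 0, -8, 0, 0, 1], [0, 0, 0, -10, 0, 0, 1], [0, 0, 0, -10, 0, 0, 1]]])

```text
time_s: 11.63
position: [0.6272, 0.0401, 0.297]
tcp_rot: [0.001, 0.616, 0.788, -0.0]
contact_force: [-0.6, 1.1, -1.8]
gripper_width: 0.0217
```

```bash
python3 arc.py 15 2 .1 .05 0
```

```text
t 11.63 [0.6272 0.0401 0.297 ] yaw 103.91 hook y -22.3 x -1.0 tipz 267.0 Falong 1.19 Fz -1.81 F [-0.58  1.08 -1.81] w 0.0217
0.1 tx -0.4 tz 0.2
0.05 tx -6.1 tz 1.0
0.0 tx -11.7 tz 2.0
```

Call:
jog_arm(deltas=[[[0, 0, 0, -1, 0, 0, 1], [0, 0, 0, -2, 0, 0, 1], [0, 0, 0, -3, 0, 0, 1], [0, 0, 0, -4, 0, 0, 1], [0, 0, 0, -4, 0, 0, 1]]])

```text
time_s: 12.05
position: [0.628, 0.0369, 0.2968]
tcp_rot: [0.001, 0.616, 0.788, -0.0]
contact_force: [-1.3, 4.3, -3.3]
gripper_width: 0.0212
```

```bash
python3 arc.py 15 2 .1 .05 0
```

```text
t 12.05 [0.628  0.0369 0.2968] yaw 103.93 hook y -25.6 x -1.1 tipz 267.1 Falong 4.5 Fz -3.29 F [-1.28  4.32 -3.29] w 0.0212
0.1 tx 2.9 tz 0.2
0.05 tx -2.8 tz 1.0
0.0 tx -8.4 tz 2.1
```

Call:
jog_arm(deltas=[[[0, 0, 0, -1, 0, 0, 1], [0, 0, 0, -2, 0, 0, 1], [0, 0, 0, -3, 0, 0, 1], [0, 0, 0, -3, 0, 0, 1]]])

```text
time_s: 12.38
position: [0.6284, 0.0351, 0.2966]
tcp_rot: [-0.0, 0.616, 0.788, 0.0]
contact_force: [-0.6, 6.2, -3.3]
gripper_width: 0.0217
```

```bash
python3 arc.py 15 2 0
```

```text
t 12.38 [0.6284 0.0351 0.2966] yaw 103.97 hook y -27.5 x -1.2 tipz 267.2 Falong 6.17 Fz -3.27 F [-0.56  6.22 -3.27] w 0.0217
0.0 tx -6.5 tz 2.2
```

Call:
jog_arm(deltas=[[[0, 0, 0, -2, 0, 0, 1], [0, 0, 0, -3, 0, 0, 1], [0, 0, 0, -4, 0, 0, 1], [0, 0, 0, -4, 0, 0, 1]]])

```text
time_s: 12.72
position: [0.6289, 0.0333, 0.296]
tcp_rot: [-0.002, 0.615, 0.788, 0.001]
contact_force: [-2.5, 7.7, -4.5]
gripper_width: 0.022
```

```bash
python3 arc.py 15 2 0
```

```text
t 12.72 [0.6289 0.0333 0.296 ] yaw 104.03 hook y -29.4 x -1.4 tipz 267.3 Falong 8.1 Fz -4.55 F [-2.49  7.72 -4.55] w 0.022
0.0 tx -4.6 tz 2.3
```

Call:
jog_arm(deltas=[[[0, 0, 0, -2, 0, 1, 1], [0, 0, 0, -3, 0, 1, 1], [0, 0, 0, -4, 0, 1, 1], [0, 0, 0, -4, 0, 1, 1]]])

```text
time_s: 13.05
position: [0.6294, 0.0322, 0.2945]
tcp_rot: [-0.004, 0.615, 0.789, 0.002]
contact_force: [-1.1, 8.1, -3.9]
gripper_width: 0.0221
```

```bash
python3 arc.py 15 2 0
```

```text
t 13.05 [0.6294 0.0322 0.2945] yaw 104.12 hook y -30.6 x -1.5 tipz 266.7 Falong 8.09 Fz -3.88 F [-1.13  8.06 -3.88] w 0.0221
0.0 tx -3.4 tz 1.7
```

```bash
python3 - <<'E'
from h import *
o,p,Rm=cur();print(R.from_matrix(Rm.T@Rdown(104)).as_rotvec().round(4),Rm[2].round(4))
E
python3 look.py 8
```

```text
[-0.0012 -0.008   0.0021] [ 0.008  -0.0012 -1.    ]
13.05 [0.6294 0.0322 0.2945] [-0.2439  0.9698  0.008 ] [-0.0031  0.0075 -1.    ] F [-1.13  8.06 -3.88] M [ 1.62  0.33 -0.08] 0.022098631596883345
pred hook [0.5782 0.2357 0.3152] tip [0.5781 0.2361 0.2667]
```

View pics/s8.png

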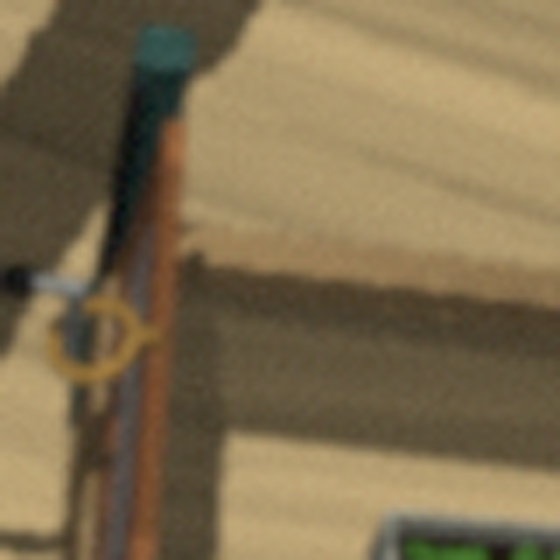

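View pics/t8.png

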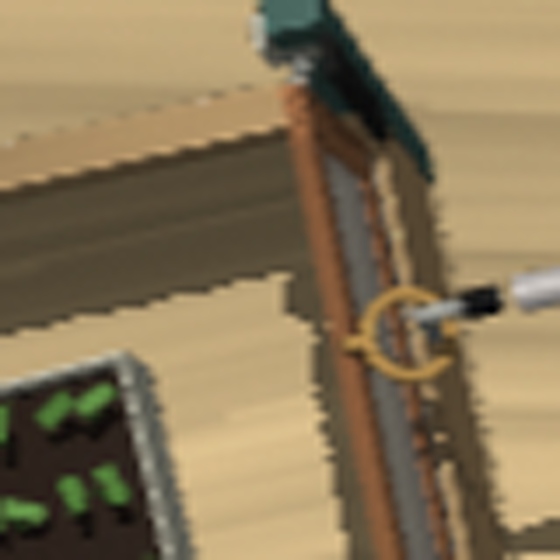

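Call:
jog_arm(deltas=[[[0, -0.01, 0, -3, 0, 0, 1], [0, -0.01, 0, -4, 0, 0, 1], [0, -0.01, 0, -5, 0, 0, 1], [0, -0.01, 0, -5, 0, 0, 1]]])

```text
time_s: 13.48
position: [0.6301, 0.031, 0.2943]
tcp_rot: [-0.002, 0.614, 0.789, 0.001]
contact_force: [-2.1, 9.9, -3.3]
gripper_width: 0.0217
```

```bash
python3 arc.py 15 2 0
```

```text
t 13.48 [0.6301 0.031  0.2943] yaw 104.24 hook y -31.9 x -1.5 tipz 265.4 Falong 10.14 Fz -3.28 F [-2.11  9.92 -3.28] w 0.0217
0.0 tx -2.1 tz 0.4
```

Call:
jog_arm(deltas=[[[0, -0.008, 0.004, -3, 0, 0, 1], [0, -0.008, 0.004, -4, 0, 0, 1], [0, -0.008, 0.004, -5, 0, 0, 1], [0, -0.008, 0.004, -5, 0, 0, 1]]])

```text
time_s: 13.82
position: [0.6305, 0.0304, 0.294]
tcp_rot: [-0.001, 0.615, 0.789, -0.0]
contact_force: [-2.4, 9.1, -2.0]
gripper_width: 0.022
```

```bash
python3 arc.py 15 2 0
```

```text
t 13.82 [0.6305 0.0304 0.294 ] yaw 104.15 hook y -32.5 x -1.0 tipz 264.8 Falong 9.47 Fz -2.04 F [-2.44  9.15 -2.04] w 0.022
0.0 tx -1.5 tz -0.2
```

Call:
jog_arm(deltas=[[[0, -0.006, 0.003, -5, 0, 0, 1], [0, -0.006, 0.003, -6, 0, 0, 1], [0, -0.006, 0.003, -7, 0, 0, 1], [0, -0.006, 0.003, -7, 0, 0, 1]]])

```text
time_s: 14.15
position: [0.6315, 0.0272, 0.2936]
tcp_rot: [-0.001, 0.615, 0.789, -0.001]
contact_force: [-0.4, 6.5, -2.7]
gripper_width: 0.0218
```

```bash
python3 arc.py 15 2 0
```

```text
t 14.15 [0.6315 0.0272 0.2936] yaw 104.14 hook y -35.9 x -0.7 tipz 264.2 Falong 6.39 Fz -2.71 F [-0.38  6.49 -2.71] w 0.0218
0.0 tx 1.9 tz -0.8
```

Call:
jog_arm(deltas=[[[0, 0, 0, 3, 0, 0, 1], [0, 0, 0, 6, 0, 0, 1], [0, 0, 0, 9, 0, 0, 1], [0, 0, 0, 10, 0, 0, 1], [0, 0, 0, 10, 0, 0, 1]]])

```text
time_s: 14.57
position: [0.6294, 0.0359, 0.294]
tcp_rot: [-0.0, 0.615, 0.789, -0.001]
contact_force: [0.4, 0.4, -2.0]
gripper_width: 0.0217
```

```bash
python3 arc.py 15 2 0; python3 look.py 9
```

```text
t 14.57 [0.6294 0.0359 0.294 ] yaw 104.1 hook y -26.9 x -0.5 tipz 264.3 Falong 0.27 Fz -2.03 F [ 0.42  0.38 -2.03] w 0.0217
0.0 tx -7.1 tz -0.7
14.5667 [0.6294 0.0359 0.294 ] [-0.2436  0.9699 -0.001 ] [-0.0016 -0.0014 -1.    ] F [ 0.42  0.38 -2.03] M [-0.04  0.04 -0.  ] 0.02169720814025429
pred hook [0.5783 0.2396 0.3128] tip [0.5782 0.2395 0.2643]
```

View pics/s9.png

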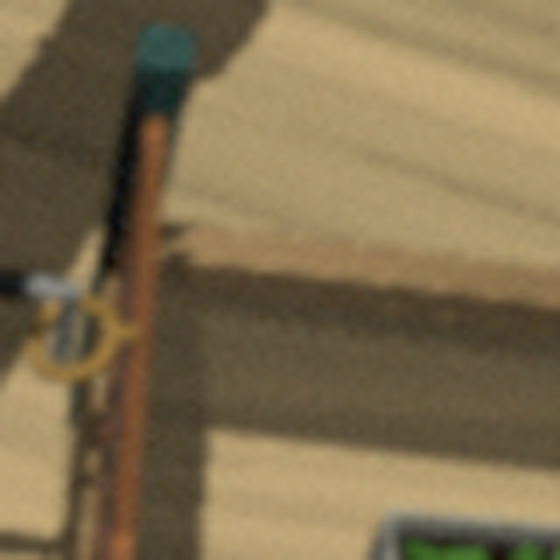

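View pics/t9.png

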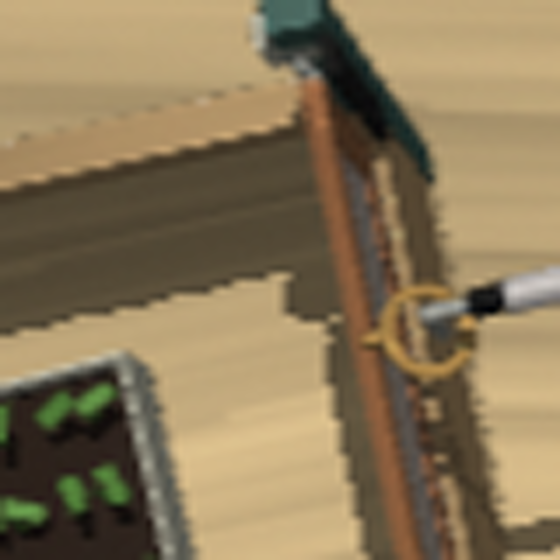

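Run:
```python
from h import *
it=robot.camera_info('top');isc=robot.camera_info('scene')
T=lambda x,y:(200+x/7-.43,140+y/7-.43)
S=lambda x,y:(350+x/7-.43,155+y/7-.43)
h=np.array([.5723,.2658]);u=np.array([-.2419,.9703])
for s,a,b in [(8,T(410,333),S(97,340)),(9,T(428,331),S(76,336))]:
    P=tri([it,isc],[a,b]);y=(P[:2]-h)@u*1000;z=P[2]*1000-168
    print(P,y,z,np.arctan2(y,z)+np.arctan2(24,112),(toproj(it,P)-a)*7)
# panel top edge back points via depth cloud
for s in ('8','9'):
    c=cloud(it,np.load(f'pics/top{s}_d.npy'));p=np.load(f'pics/top{s}.npy');hh=cv2.cvtColor(p,cv2.COLOR_RGB2HSV)
    m=(c[...,2]>.27)&(c[...,2]<.3)&(hh[...,0]<14)&(hh[...,1]>110)&(c[...,1]>.15)&(c[...,1]<.4)
    Q=c[m];y=(Q[:,:2]-h)@u*1000;print(s,len(Q),np.percentile(y,[5,50,95]).round(1),Q[:,2].mean())
```

```text
[0.57613454 0.25070353 0.28242858] -15.575678931684328 114.42857770191625 0.07580772488838466 [[-0.65790386  0.18823973]]
[0.57722691 0.24337763 0.28243688] -22.948244915863366 114.43688402384083 0.013186390706736245 [[ 0.90945497 -0.26452123]]
8 268 [ 5.4  8.1 12.3] 0.2829462053994287
9 243 [-1.5  1.2  4.9] 0.28400935642194397
```

Call:
jog_arm(deltas=[[[0, 0, 0, 2, 0, 0, 1], [0, 0, 0, 2, 0, -4, 1], [0, 0, 0, 2, 0, -9, 1], [0, 0, 0, 2, 0, -15, 1], [0, 0, 0, 2, 0, -22, 1], [0, 0, 0, 2, 0, -30, 1], [0, 0, 0, 2, 0, -42, 1], [0, 0, 0, 2, 0, -55, 1], [0, 0, 0, 2, 0, -65, 1]]])

```text
time_s: 15.42
position: [0.6293, 0.0378, 0.3607]
tcp_rot: [0.0, 0.615, 0.788, -0.001]
contact_force: [-0.2, 0.4, -2.4]
gripper_width: 0.0217
```

```bash
python3 look.py 10
python3 - <<'E'
from h import *
plan([((.60,-.05,.36),95,4),((.5413,-.2129,.33),72.4,6)],1)
E
```

```text
15.4167 [0.6293 0.0378 0.3607] [-0.2433  0.9699 -0.001 ] [-3.0e-04 -1.1e-03 -1.0e+00] F [-0.24  0.42 -2.36] M [-0.04 -0.    0.01] 0.021724983760345665
pred hook [0.5782 0.2415 0.3795] tip [0.5782 0.2414 0.331 ]
t 15.5167 [0.6301 0.0376 0.3613] yaw 104.09 F [ 0.31  0.47 -1.11] w 0.0212
[[0.0,0.0,0.04,-19,-13,0,1],[0.0,0.0,0.08,-39,-25,1,1],[0.0,0.0,0.12,-58,-38,1,1],[0.0,0.0,0.16,-78,-51,1,1],[0.0,0.0,0.22,-102,-67,6,1],[0.0,0.0,0.29,-126,-83,11,1],[0.0,0.0,0.36,-149,-99,16,1],[0.0,0.0,0.42,-173,-115,21,1],[0.0,0.0,0.49,-197,-131,26,1],[0.0,0.0,0.55,-221,-147,31,1]]
```

View pics/t10.png

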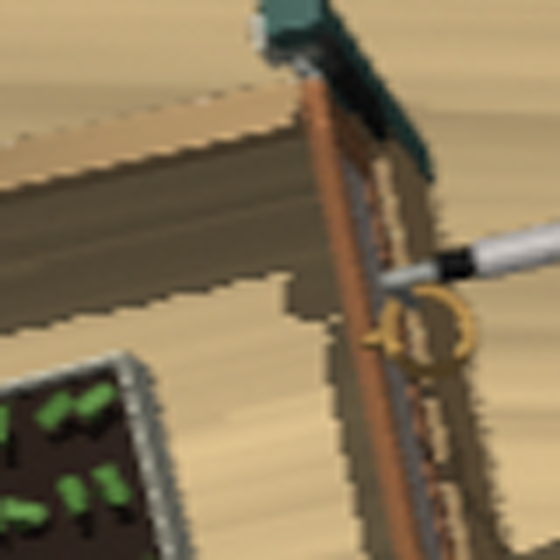

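View pics/s10.png

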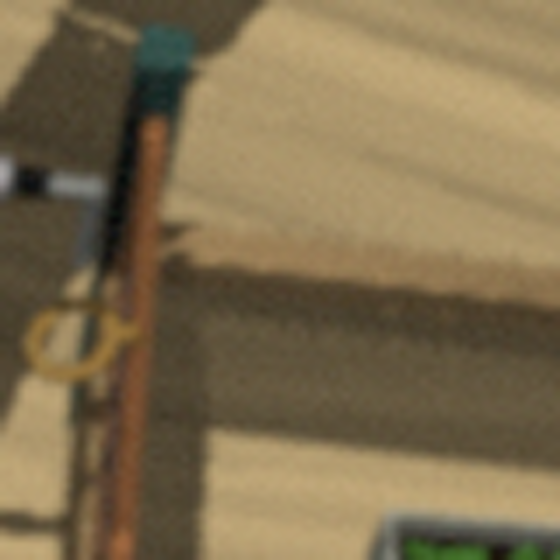

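Call:
jog_arm(deltas=[[[0, 0, 0.04, -19, -13, 0, 1], [0, 0, 0.08, -39, -25, 1, 1], [0, 0, 0.12, -58, -38, 1, 1], [0, 0, 0.16, -78, -51, 1, 1], [0, 0, 0.22, -102, -67, 1, 1], [0, 0, 0.29, -126, -83, 1, 1], [0, 0, 0.36, -149, -99, 1, 1], [0, 0, 0.42, -173, -115, 5, 1], [0, 0, 0.49, -197, -131, 10, 1], [0, 0, 0.55, -221, -147, 20, 1]]])

```text
time_s: 16.35
position: [0.5393, -0.2162, 0.3418]
tcp_rot: [0.002, 0.808, 0.589, 0.001]
contact_force: [0.1, -0.9, -1.8]
gripper_width: 0.0216
```

Run:
```python
from h import *
plan([((.5413,-.2129,.20),72.4,6),((.5413,-.2129,.12),72.4,3)],1)
```

```text
t 16.35 [ 0.5393 -0.2162  0.3418] yaw 72.11 F [ 0.09 -0.92 -1.84] w 0.0216
[[0.0,0.0,-0.0,1,0,24,1],[0.0,0.0,-0.0,1,0,47,1],[0.0,0.0,-0.0,2,0,71,1],[0.0,0.0,-0.0,3,0,95,1],[0.0,0.0,-0.0,3,0,118,1],[0.0,0.0,-0.01,4,0,142,1],[0.0,0.0,-0.01,4,0,168,1],[0.0,0.0,-0.01,4,0,195,1],[0.0,0.0,-0.01,4,0,222,1]]
```

Call:
jog_arm(deltas=[[[0, 0, 0, 1, 0, 24, 1], [0, 0, 0, 1, 0, 47, 1], [0, 0, -0.002, 2, 0, 71, 1], [0, 0, -0.005, 3, 0, 95, 1], [0, 0, -0.005, 3, 0, 118, 1], [0, 0, -0.005, 4, 0, 142, 1], [0, 0, -0.005, 4, 0, 168, 1], [0, 0, -0.005, 4, 0, 195, 1], [0, 0, -0.005, 4, 0, 215, 1], [0, 0, -0.005, 4, 0, 217, 1]]])

```text
time_s: 17.18
position: [0.5369, -0.2135, 0.1213]
tcp_rot: [-0.001, 0.808, 0.589, -0.002]
contact_force: [-0.7, -0.3, -2.3]
gripper_width: 0.0216
```

Run:
```python
from h import *
plan([((.5413,-.2129,.06),72.4,8),((.5413,-.2129,.056),72.4,1)],1)
def c(im,x0,y0,x1,y1,f,n): cv2.imwrite(n,cv2.resize(im[y0:y1,x0:x1,::-1],None,fx=f,fy=f,interpolation=cv2.INTER_CUBIC))
p,d=robot.get_image('scene');c(p,150,110,310,250,5,'pics/s11.png')
o,pp,Rm=cur();print(pp,Rm.round(4))
```

```text
t 17.1833 [ 0.5369 -0.2135  0.1213] yaw 72.16 F [-0.7  -0.33 -2.29] w 0.0216
[[-0.0,0.0,-0.0,0,1,8,1],[-0.0,0.0,-0.0,0,1,15,1],[-0.0,0.0,-0.0,1,2,23,1],[-0.0,0.0,-0.0,1,2,31,1],[-0.0,0.0,-0.0,1,3,38,1],[-0.0,0.0,-0.0,1,3,46,1],[-0.0,0.0,-0.0,2,4,54,1],[-0.0,0.0,-0.0,2,4,61,1],[-0.0,0.0,-0.0,2,4,65,1]]
[ 0.53812557 -0.21394739  0.12296628] [[ 0.306   0.952  -0.0016]
 [ 0.952  -0.306  -0.0011]
 [-0.0015 -0.0012 -1.    ]]
```

View pics/s11.png

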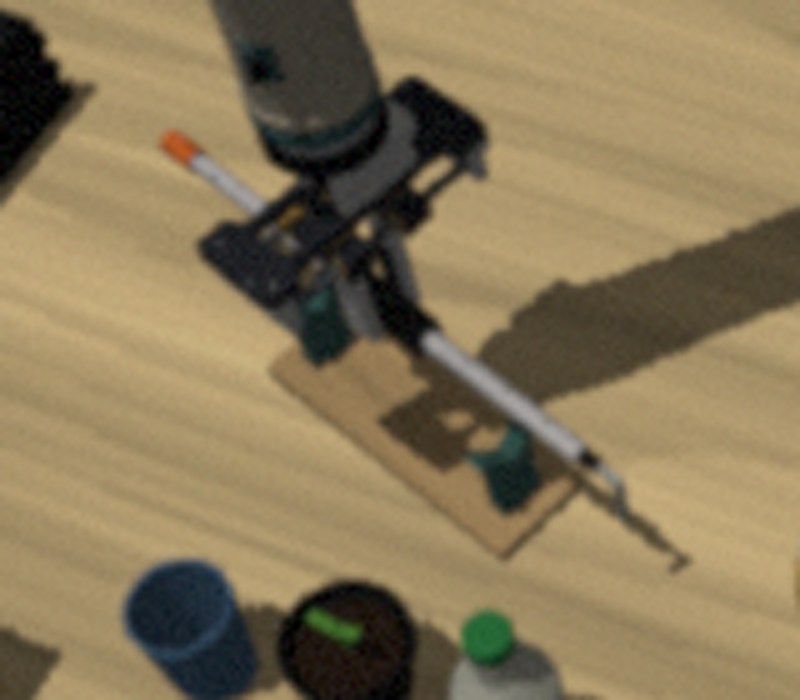

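Call:
jog_arm(deltas=[[[0, 0, 0, 2, 3, 2, 1], [0, 0, 0, 2, 3, 4, 1], [0, 0, 0, 2, 3, 10, 1], [0, 0, 0, 2, 3, 18, 1], [0, 0, 0, 2, 3, 26, 1], [0, 0, 0, 2, 3, 32, 1], [0, 0, 0, 2, 3, 37, 1], [0, 0, 0, 2, 3, 37, 1]]])

```text
time_s: 17.9
position: [0.5408, -0.2125, 0.0846]
tcp_rot: [-0.001, 0.808, 0.589, -0.002]
contact_force: [-0.8, -0.4, -0.9]
gripper_width: 0.0215
```

Run:
```python
from h import *
plan([((.5413,-.2129,.0557),72.4,4)],1)
```

```text
t 17.9 [ 0.5408 -0.2125  0.0846] yaw 72.18 F [-0.76 -0.42 -0.88] w 0.0215
[[-0.0,0.0,-0.0,0,0,7,1],[-0.0,0.0,-0.0,0,0,14,1],[-0.0,0.0,-0.0,0,1,22,1],[-0.0,0.0,-0.0,0,1,29,1]]
```

Call:
jog_arm(deltas=[[[0, 0, -0.004, 0, 0.5, 6, 1], [0, 0, -0.004, 0, 0.5, 12, 1], [0, 0, -0.004, 0, 0.5, 17, 1], [0, 0, -0.004, 0, 0.5, 22, 1], [0, 0, -0.004, 0, 0.5, 25, 1], [0, 0, -0.004, 0, 0.5, 28, 1], [0, 0, -0.004, 0, 0.5, 29, 1], [0, 0, -0.004, 0, 0.5, 29, 1]]])

```text
time_s: 18.57
position: [0.5415, -0.2129, 0.0558]
tcp_rot: [-0.001, 0.807, 0.591, -0.001]
contact_force: [0.6, -0.6, -1.4]
gripper_width: 0.0217
```

Run:
```python
from h import *
plan([((.5413,-.2129,.0557),72.4,4)],1)
```

```text
t 18.5667 [ 0.5415 -0.2129  0.0558] yaw 72.4 F [ 0.61 -0.55 -1.44] w 0.0217
[[-0.0,0.0,-0.0,0,0,0,1],[-0.0,0.0,-0.0,0,0,0,1],[-0.0,0.0,-0.0,0,0,0,1],[-0.0,0.0,-0.0,0,0,0,1]]
```

Call:
jog_arm(deltas=[[[0, 0, 0, 0, 0, 0, 0.6], [0, 0, 0, 0, 0, 0, 0.4], [0, 0, 0, 0, 0, 0, 0], [0, 0, 0, 0, 0, 0, 0], [0, 0, 0, 0, 0, 0, 0], [0, 0, 0, 0, 0, 0, 0], [0, 0, 0, 0, 0, 0, 0], [0, 0, 0, 0, 0, 0, 0], [0, 0, 0, 0, 0, 0, 0], [0, 0, 0, 0, 0, 0, 0]]])

```text
time_s: 19.4
position: [0.5415, -0.2129, 0.0558]
tcp_rot: [-0.001, 0.807, 0.591, -0.001]
contact_force: [0.2, -0.3, 0.4]
gripper_width: 0.0849
```

Call:
jog_arm(deltas=[[[0, 0, 0, 0, 0, 0, 0], [0, 0, 0, 0, 0, -8, 0], [0, 0, 0, 0, 0, -20, 0], [0, 0, 0, 0, 0, -40, 0], [0, 0, 0, 0, 0, -65, 0], [0, 0, 0, 0, 0, -95, 0], [0, 0, 0, 0, 0, -130, 0], [0, 0, 0, 0, 0, -165, 0], [0, 0, 0, 0, 0, -200, 0], [0, 0, 0, 0, 0, -235, 0]]])

```text
time_s: 20.23
position: [0.5417, -0.2129, 0.2939]
tcp_rot: [-0.0, 0.807, 0.59, -0.001]
contact_force: [1.4, 0.7, -0.2]
gripper_width: 0.0939
```

Run:
```python
from h import *
plan([],0)
i=robot.camera_info('wrist')
for n in ['scene','top','wrist']:
    i=robot.camera_info(n);p,d=robot.get_image(n);cv2.imwrite(f'pics/{n}12.png',p[:,:,::-1]);np.save(f'pics/{n}12.npy',p)
    np.save(f'pics/{n}12_d.npy',d)
    if n!='wrist':
        q=np.load(f'pics/{n}0.npy');df=np.abs(p.astype(int)-q).max(2)>40
        cv2.imwrite(f'pics/diff{n}.png',df.astype(np.uint8)*255)
it=robot.camera_info('top');isc=robot.camera_info('scene')
for n,i_ in [('top',it),('scene',isc)]:
  for k in ('0','12'):
    im=np.load(f'pics/{n}{k}.npy');h=cv2.cvtColor(im,cv2.COLOR_RGB2HSV);c=cloud(i_,np.load(f'pics/{n}{k}_d.npy'))
    w=(h[...,1]<50)&(h[...,2]>110)&(c[...,2]>.05)&(c[...,2]<.1)&(np.abs(c[...,1]+.2)<.25)&(np.abs(c[...,0]-.53)<.15)
    vv,uu=np.nonzero(w);Q=onz(i_,np.c_[uu,vv],.08)[:,:2]
    l=cv2.fitLine(Q.astype(np.float32),cv2.DIST_HUBER,0,.01,.01).ravel();print(n,k,len(Q),l,np.degrees(np.arctan2(l[1],l[0])))
    org=(h[...,0]<12)&(h[...,1]>180)&(h[...,2]>110)&(np.abs(c[...,1]+.4)<.05)
    vv,uu=np.nonzero(org);print(uu.mean(),vv.mean(),c[org].mean(0))
```

```text
t 20.2333 [ 0.5417 -0.2129  0.2939] yaw 72.36 F [ 1.36  0.7  -0.19] w 0.0939
[]
top 0 340 [ 0.3060137   0.9520271   0.54141086 -0.2120583 ] 72.18083
474.9166666666667 231.47222222222223 [ 0.48087049 -0.40123265  0.08171217]
top 12 172 [ 0.29623306  0.9551157   0.57372016 -0.11268821] 72.76851
nan nan [nan nan nan]
scene 0 259 [ 0.30577493  0.95210385  0.5476326  -0.20005098] 72.195206
190.0 152.35714285714286 [ 0.48387934 -0.40332429  0.08423761]
scene 12 265 [ 0.30604312  0.95201766  0.547284   -0.20176922] 72.17906
190.06666666666666 152.53333333333333 [ 0.48421787 -0.40297696  0.08380946]<stdin>:18: RuntimeWarning: Mean of empty slice.
  ret = ret.dtype.type(ret / rcount)
  ret = um.true_divide(
```

View pics/scene12.png

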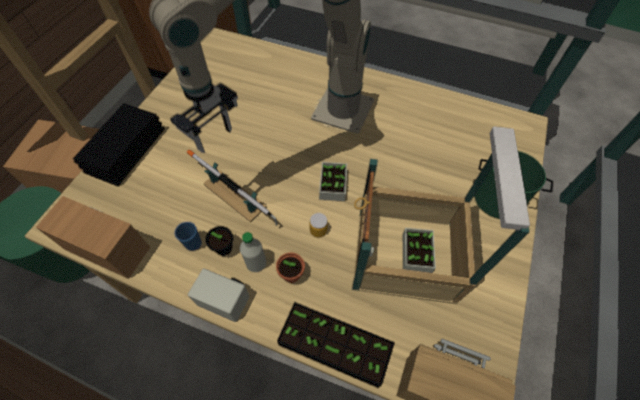

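View pics/top12.png

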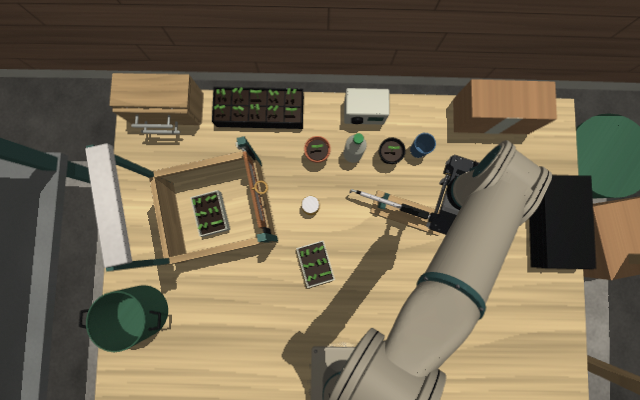

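```bash
python3 -c "
from rig import robot
print(robot.hand_in())"
```

```text
the job is handed in; nothing more can be done
None
```

The flap is shut on its catch and the pole is back in its rest. I handed the job in at about 20 s of the 67 s allowed.

- **Pull:** I followed the flap's arc with the prong in the eye, pulling at about 2 N, then 1–2 mm at a time through the catch. The highest reading was about 10 N along the pole. It then fell to 6.4 N as the catch snapped, and I eased off in the next move.
- **Flap check:** With the hook slack, the two camera views put the flap at about 0.01 rad, which is shut within measuring error. It looked the same after I unhooked and at the end.
- **Pole check:** It was set down at the same gripper pose it was picked up from. In the scene camera its angle matched the start (72.2 deg both times), and the orange cap was within 1 mm of where it began. The top camera could not confirm this: the arm hid the cap and part of the tube there, and its partial fit read 72.8 deg.
- **Other things on the bench:** The pots, punnets, jar, mister and tin look undisturbed in the final pictures. I checked them by eye and did not measure them.
- **Calibration:** The two fixed cameras disagree by about 4–5 mm in x, so I averaged them by triangulating.

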